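Pack a measuring pod and draw-latch its case

ROBOT

A 7-joint arm with a two-finger parallel gripper is mounted at the origin on the work surface. World frame = base frame: x ahead of the robot, y to its left, z up, the work surface at z = 0. Lengths are in m, angles in degrees, forces in N, time in s.
With the tool pointing down it reaches from about 0.425 to 0.875 m from the base axis. Payload 4.7 kg.
Tool frame: the origin (TCP) lies on the centre line of the jaws, within the pads' length; the fingertips stand 14 mm ahead of it and the grasp point (between the pads) lies 5 mm behind it; z points along the fingers, y is the line along which they close (so a half turn about z gives the same grasp; the last joint's range is limited). The gripper opens to 87 mm and grips with 3 to 60 N. Pads are 19 mm wide; open, the fingers measure 117 mm over their backs; the gripper's body (75 mm by 190 mm) begins 51 mm behind the grasp point.
Start: joints at [-63.363, 18.392, -4.016, 83.108, 1.295, 78.541, -3.26], TCP at [0.283, 0.585, 0.237] pointing down, gripper open.
Joint ranges: [-163.93, 163.93], [-17.29, 119.83], [-79.2, 71.16], [3.27, 140.29], [-89.18, 269.18], [5.43, 117.66], [-154.24, 154.24]. Speed limits (degrees/s): [147.25, 147.25, 180, 180, 180, 180, 180].

INTERFACE

Orientations are given as [roll, pitch, yaw] about the fixed x, y, z axes, in that order (R = Rz(yaw) Ry(pitch) Rx(roll)).
In Python, from cell import env gives the robot as it stands.
- The arm moves only by the tool jog_arm, never from a script. Its argument "motion" is a list that holds one entry, the list of rows, each a list of 7 numbers: the shift along the tool's x, y, z in units of 0.1 m (1.0 is 0.1 m), then the turn, a rotation vector about the tool's x, y, z in units of 180 degrees (1.0 is 180 degrees), then the closure, from 0 (fully open) to 1 (shut). A call has 1 to 5 rows; each row is the pose to reach, as a shift and turn from the pose commanded when the call began, along the tool's axes at that moment, turning the shorter way round; what a row does not reach only later rows make up. A row lasts 1/10 s, in which the tool goes at most 50 mm and 8.59 degrees, less where a joint would pass 70% of its speed; a pose out of reach is approached as far as the arm can. A call with a number of a shift or a turn outside -1 to 1 is refused whole. A call with a gripper value outside its range is refused whole. The fingers move at their own pace and stop on an object; "grip_force" is the grip in N (left out, the last holds). Time passes only in rows, so rows that repeat a pose let the fingers close. It gives the time, the measured TCP pose, the force, the opening and the grip force at its end, in the units of the state.
- env.get_obs(): the state, without advancing time (a new reading comes with each control period).
- env.read_camera(name): name is "side" or "top"; returns (picture, depth): 420x560x3 uint8, red, green, blue; 420x560 float32, m along the optical axis (not along the pixel's ray), 0 where there is no reading.
- env.camera_info(name): a dict with "camera_matrix" (3x3 intrinsics, pixels), "origin" and "orientation" of the camera in the world. Camera axes: x right, y down, z forward; pixel columns grow to the right and rows downward; lengths in m; the calibration is good to about 2 mm. A picture is of the moment at which its call begins. camera_info takes no time and is no camera call.
- env.sign_off(): hands the job in; it is judged then, once.
The state is a dict: "time_s": time; "qpos": joint angles; "joint_velocities": joint speeds; "effort": joint torques, N m; "tool_pos": TCP position; "tool_rot": TCP orientation; "force": force on the tool from outside, world axes, zero at the start; "wrist_torque": the same for the moment, N m; "grip_width": finger opening in m; "grasp_force": force on a finger pad.
Only numpy, scipy, OpenCV 4.12 (cv2) and the standard library are available. Lean on these libraries where they do the work, as an engineer would, in place of code of your own. Each camera call takes 0.05 s, during which the arm holds its last target. There are 200 camera calls.

TASK

Pack the middle-length pod of the three in the stand for shipping: lay it flat down in the fitted recess of the open carrying case (do not drop it or let it topple over), shut the lid, hook the draw latch's loop over the keeper on the lid and throw the lever down until it snaps over centre and lies home against the case. Leave the two other pods in the stand and everything else on the bench where it is.

Things in the scene. Friction and masses are not known exactly. Their poses are not given: they have to be found in the camera images.
- pod: The middle-length one of three aluminium pods: block 28 x 50 x 100 mm, about 0.26 kg. Origin at its centre; z along the 100 mm length, y across the 50 mm width, x through the 28 mm. Starts upright (z up) in a slot of the stand; may lie either way round. Held lightly across the 50 mm with its foot on the bench, it pivots between the fingers as they are lowered in an arc, and so can be laid down.
- pod_short: Bystander: the shortest pod, 28 x 50 x 72 mm, origin at its centre, upright in another slot.
- pod_long: Bystander: the longest pod, 28 x 50 x 128 mm, origin at its centre, upright in another slot.
- stand: Black fixed stand, 176 (x) x 80 (y) mm, origin at the centre of its underside. Three slots at x = -58, 0, +58 mm, 33 (x) x 55 mm (y), slot floor 8 mm and slot walls 42 mm above the bench. The pods stand in them with their 50 mm width along its y and can be held only by what sticks out above 42 mm.
- case: Grey carrying case, too heavy to shift, 136 (x) x 184 (y) mm, rim 88 mm above the bench; origin at the centre of its underside. Its front with the latch faces its -x (towards the robot and its right), the lid hinge is at its rear rim. Walls 5 mm. A black moulded insert, top 66 mm above the bench, holds the recess.
- recess (a point): Centre of the recess floor, 42 mm above the bench, axes as the case. Recess 106 (x) x 56 (y) mm, 24 mm deep: the pod lies along the case's x on a broad face, its centre 14 mm above this point. Fingers have room only in the cut-outs on both sides: 48 mm long (x, centred), reaching 68 mm from the centre line in y, floor 30 mm above the bench, so hold the pod by its middle, from above.
- lid_hinge (a point): Middle of the lid's hinge line, 68 mm behind the case's centre, 88 mm above the bench; the line runs along the case's y.
- lid (a joint): Lid angle in rad: 0 shut, 1.57 upright, at most 2.0; stands open near upright at the start. Grey shell 136 mm from hinge to front, 184 mm wide, 26 mm high (top 114 mm above the bench when shut). A stiff hinge (0.32 N m) keeps it wherever it is left; pushed from behind it swings over to the case's front and shut.
- lid_edge (a point): Middle of the lid's upper front edge (the outer face's edge farthest from the hinge).
- keeper (a point): Seat of the loop's bar in the keeper on the lid's front face, 34 mm wide (y). Lid shut: 16 mm in front of the case's front face, 101.5 mm above the bench. An upward-open channel, 10 to 21.5 mm off the face, floor 3.5 mm below this point; its outer lip is 3.5 mm thick and rises 5 mm above the floor, its back plate 14 mm.
- lever_pivot (a point): Pivot axis of the latch lever, 16 mm in front of the case's front face, 64 mm above the bench, axis along the case's y.
- lever (a joint): Latch lever angle in rad: 0 thrown (straight down along the case's front), 1.57 straight out, at most 2.4; starts open at about 2. Steel plate 26 mm wide (y), 5 mm thick. Stays where it is left (0.045 N m). With the loop hooked it meets the loop's spring below about 1.4 rad; 4 to 7 N near the tip takes it past dead centre at about 0.5 rad; from about 0.2 rad it snaps home by itself.
- lever_tip (a point): Tip of the lever, 54 mm from its pivot. Near its thrown position the shut lid and keeper overhang the lever by up to 26 mm from the case's front: a gripper reaches it there only leaning away from the case (by 30 to 40 degrees), fingers pointing down and towards the case.
- yoke (a joint): Angle of the loop on the lever, rad: (yoke - lever) is how far the loop leans outward from straight up (negative: towards the lid). The loop pivots on the lever 12 mm from the lever's pivot, in a direction 0.5 rad behind the lever's own (nearer the case). Friction keeps it where it is left.
- bail (a joint): Stretch of the sprung loop in m: 0 when free, about 0.0025 when the lid is clamped (11 N per mm).
- bail_bar (a point): Middle of the loop's round cross bar (7 mm thick, along the case's y), 45.5 mm from the loop's pivot. The loop is 59 mm wide over its two flat side arms (8 x 5 mm), which run from the bar towards the pivot and can be held across these 59 mm close to the bar; the lever lies between them. With the lever up, the bar must come in over the keeper's lip and down behind it.
- third_hand: Bystander: soldering third hand on a conical aluminium foot, 150 mm high.
- objective: Bystander: microscope objective standing on its end, 52 mm wide, 64 mm high.
- flux: Bystander: clear bottle, 52 mm wide, 130 mm high.
- reel: Bystander: black solder reel on its flange, 60 mm wide, 42 mm high.
- driver: Bystander: screwdriver lying on the bench, 170 mm.
There are look-alikes about, which are no part of the job. What is shaped like the pod but turquoise is not meant. Leave any red look-alike of the case alone.

How it is judged (in metres and radians):
On the way, in this order (a step that is already met when the one before it is completed fails the run):
1. the pod lies flat in the recess of the case (horizontal distance between pod and recess below 0.008 m and z of pod in the frame of recess below 0.018 m and angle between the z axis of pod and the x axis of case, either way round below 0.12 rad), for 0.2 s.
2. the lid is shut over it (all of step 1 and value of joint lid below 0.06 rad), for 0.1 s.
At the end, for the whole second after the job is handed in: The pod rests in the recess (centre within 8 mm in plan, under 18 mm above its floor, long axis within 0.12 rad of the case's x), lid below 0.03 rad, loop bar within 8 mm of the keeper's seat, lever below 0.12 rad, loop stretched over 1.5 mm (all of step 1 and value of joint lid below 0.03 rad and value of joint lever below 0.12 rad and value of joint bail above 0.0015 m and distance between bail_bar and keeper below 0.008 m and linear speed of pod below 0.02 m/s); the robot touches nothing.
It fails at once if the pod is dropped or topples over (moves faster than 0.6 m/s out of the fingers) (linear speed of pod above 0.6 m/s and contact force between the fingers and pod below 0.05 N).
It fails at once if one of the two other pods is shifted by more than 25 mm (distance of any of pod_short, pod_long from where it was at the start of the episode above 0.025 m).
It fails at once if the third hand, objective, bottle, reel or screwdriver is shifted by more than 25 mm (distance of any of third_hand, objective, flux, reel, driver from where it was at the start of the episode above 0.025 m).
It also fails if it takes over 72 s, if anything falls off the work surface, if the arm or the gripper's body presses on something with over 40 N, if the wrist force passes 120 N, or if a joint passes its speed limit or range.

## Working session

There is one attempt and no reset: what is moved stays moved. The work goes in short steps, Python scripts to look and compute and a tool call to move; the robot and the scene stay as the last step left them, time stands still between calls to the robot, and variables do not carry over. Pictures are saved under pics/ and viewed, at most 10 in all, crops included, and the job is handed in when it is done.

Besides the shell and the picture viewer there is one more tool, called after "Call:" as name([rows], argument=value, ...), one row to a line, values as JSON. jog_arm: Moves the arm, as the interface text tells. Shifts and turns lie within -1 to 1; 1 stands for 0.1 m of shift or 180 degrees of turn. Its arguments: {"type":"object","properties":{"motion":{"type":"array","items":{"type":"array","items":{"type":"array","items":{"type":"number"}}}},"grip_force":{"type":"number"}},"required":["motion"]}

```bash
ls; mkdir -p pics; cat > h.py <<'E'
import numpy as np, cv2
from scipy.spatial.transform import Rotation as R
from cell import env
def cam(n):
    i=env.camera_info(n); K=np.array(i['camera_matrix']); o=np.array(i['origin']); q=np.array(i['orientation'])
    M=q if q.shape==(3,3) else (R.from_euler('xyz',q,degrees=True).as_matrix() if q.size==3 else R.from_quat(q).as_matrix())
    return K,o,M
def ray(n,u,v):
    K,o,M=cam(n); d=M@np.linalg.inv(K)@np.array([u,v,1.]); return o,d
def onz(n,u,v,z):
    o,d=ray(n,u,v); return o+d*(z-o[2])/d[2]
def cloud(n,dep):
    K,o,M=cam(n); h,w=dep.shape; v,u=np.mgrid[:h,:w]
    p=np.stack([(u-K[0,2])/K[0,0]*dep,(v-K[1,2])/K[1,1]*dep,dep],-1)
    return p@M.T+o
def proj(n,p):
    K,o,M=cam(n); c=K@(M.T@(np.array(p)-o)); return c[:2]/c[2]
E
python3 - <<'E'
from h import *
for n in('top','side'):
    print(env.camera_info(n)); p,d=env.read_camera(n); np.savez('pics/%s0.npz'%n,p=p,d=d); cv2.imwrite('pics/%s0.png'%n,p[:,:,::-1])
print(env.get_obs())
E
```

```text
pics
{'camera_matrix': array([[544.67763545,   0.        , 277.1776212 ],
       [  0.        , 544.67763545, 214.76354027],
       [  0.        ,   0.        ,   1.        ]]), 'origin': array([0.3814442 , 0.02329141, 1.52294535]), 'orientation': array([-174.00900932,   -0.97901036,  -89.4805964 ])}
{'camera_matrix': array([[504.00299419,   0.        , 276.61428316],
       [  0.        , 504.00299419, 212.84202973],
       [  0.        ,   0.        ,   1.        ]]), 'origin': array([ 0.49341214, -1.04399005,  0.85389481]), 'orientation': array([-125.59263435,    0.34968413,   -3.60599253])}
{'time_s': 0.1, 'qpos': array([-63.36384171,  18.43668448,  -4.01569147,  83.16890029,
         1.29715972,  78.54165935,  -3.260935  ]), 'joint_velocities': array([ 0.03073248, -0.14132551, -0.1072738 , -0.09225998, -0.08013775,
        0.0616084 ,  0.00341271]), 'effort': array([-1.96488481e-04, -4.92565620e+01, -4.05808333e-01, -3.13399816e+01,
       -6.38556364e-02,  3.94179043e-02,  7.12353926e-05]), 'tool_pos': array([0.28303229, 0.58460561, 0.23554103]), 'tool_rot': array([-1.79898112e+02,  7.59594508e-03,  1.54173113e+02]), 'force': array([ 0.41717285, -0.58646458,  0.27572916]), 'wrist_torque': array([-0.03582617,  0.0241889 ,  0.02314919]), 'grasp_force': 0.0, 'grip_width': 0.08717456238940825}
```

View pics/top0.png

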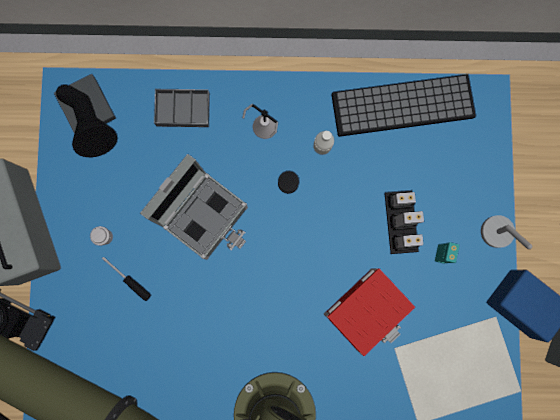

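View pics/side0.png

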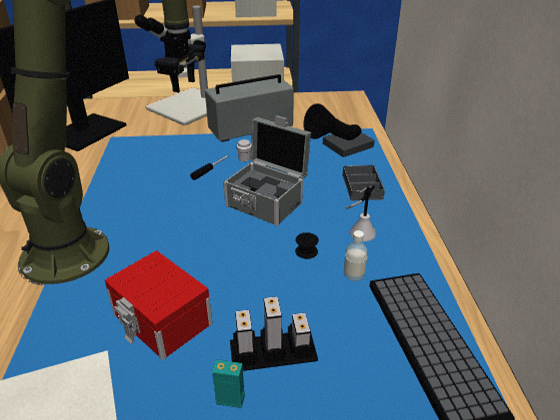

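The grey case sits at top px (195,210) and the red look-alike at (370,310), which I leave alone. The stand is at top px (403,222) with pods at (403,198), (410,217) and (407,240). The turquoise decoy is at (448,252). The longest pod is in the middle slot, so next I measure the heights of the other two.

```bash
python3 - <<'E'
from h import *
T=np.load('pics/top0.npz'); S=np.load('pics/side0.npz')
C=cloud('top',T['d']); CS=cloud('side',S['d'])
# pods: side cloud & top cloud, near stand
def blobs(n,P,img,zmin,box):
    hsv=cv2.cvtColor(img,cv2.COLOR_RGB2HSV)
    m=(P[...,2]>zmin)&(P[...,0]>box[0])&(P[...,0]<box[1])&(P[...,1]>box[2])&(P[...,1]<box[3])
    k,l,st,ce=cv2.connectedComponentsWithStats(m.astype(np.uint8))
    for i in range(1,k):
        if st[i,4]<20: continue
        q=P[l==i]; z=np.percentile(q[:,2],95); t=q[q[:,2]>z-.008]
        r=cv2.minAreaRect(t[:,:2].astype(np.float32)*1000)
        print(n,st[i],ce[i].round(),'ztop',z.round(4),'topctr',t.mean(0).round(4),r)
c=onz('top',403,222,.05);print(c)
bx=(c[0]-.12,c[0]+.12,c[1]-.1,c[1]+.1)
blobs('top',C,T['p'],.06,bx); blobs('side',CS,S['p'],.06,bx)
print('stand'); m=(C[...,2]>.03)&(C[...,2]<.05)&(C[...,0]>bx[0])&(C[...,0]<bx[1])&(C[...,1]>bx[2])&(C[...,1]<bx[3])
r=cv2.minAreaRect(C[m][:,:2].astype(np.float32)*1000);print(r,np.median(C[m][:,2]))
# case
c=onz('top',197,215,.08);print('case',c)
for n,P in(('top',C),('side',CS)):
    b=(abs(P[...,0]-c[0])<.17)&(abs(P[...,1]-c[1])<.17)
    for z0,z1 in((.083,.094),(.061,.071),(.037,.047),(.025,.035),(.12,.3)):
        q=P[b&(P[...,2]>z0)&(P[...,2]<z1)]
        print(n,z0,len(q),np.median(q[:,2]).round(4) if len(q) else '',cv2.minAreaRect(q[:,:2].astype(np.float32)*1000) if len(q)>5 else '')
a=T['p'][140:275,125:265];b=S['p'][110:230,210:320];d=S['p'][290:415,205:330];e=T['p'][180:270,380:470]
f=lambda x:cv2.resize(x,(400,300),interpolation=cv2.INTER_CUBIC)
cv2.imwrite('pics/c1.png',np.vstack([np.hstack([f(a),f(b)]),np.hstack([f(d),f(e)])])[:,:,::-1])
E
```

```text
[ 0.52015487 -0.34374415  0.05      ]
top [394 192  22  13 226] [405. 198.] ztop 0.0853 topctr [ 0.5835 -0.3434  0.0813] ((583.7394409179688, -344.5557861328125), (28.154760360717773, 51.40160369873047), 5.517411708831787)
top [397 211  27  15 321] [410. 218.] ztop 0.1406 topctr [ 0.526  -0.3491  0.1369] ((525.8302612304688, -349.5508728027344), (28.52104377746582, 50.99045944213867), 5.246994972229004)
top [399 234  25  13 263] [411. 240.] ztop 0.1133 topctr [ 0.4684 -0.3541  0.1093] ((468.6722106933594, -354.929443359375), (27.697389602661133, 51.140480041503906), 5.201664924621582)
top [441 255   6   6  22] [443. 258.] ztop 0.1004 topctr [ 0.4225 -0.4424  0.0984] ((421.9784240722656, -442.2323303222656), (5.422945499420166, 1.7748653888702393), 6.137338638305664)
side [264 296  18  47 700] [272. 319.] ztop 0.1373 topctr [ 0.5235 -0.3542  0.1354] ((523.5913696289062, -351.7612609863281), (28.711816787719727, 53.615196228027344), 5.847579479217529)
side [235 310  18  36 514] [244. 327.] ztop 0.1094 topctr [ 0.4659 -0.3596  0.1074] ((465.8921203613281, -357.2717590332031), (28.560026
[... 914 characters left out ...]
38, 263.502197265625), (37.192623138427734, 183.88427734375), 53.52688980102539)
side 0.083 703 0.0886 ((517.9437866210938, 178.75387573242188), (222.38389587402344, 188.15133666992188), 52.64633560180664)
side 0.061 791 0.0664 ((518.6279907226562, 177.0297393798828), (172.02804565429688, 185.7073974609375), 52.19730758666992)
side 0.037 430 0.0422 ((524.2991943359375, 187.3301544189453), (140.40182495117188, 191.51882934570312), 55.01624298095703)
side 0.025 245 0.0299 ((525.6206665039062, 185.20191955566406), (134.72621154785156, 186.01292419433594), 53.23389434814453)
side 0.12 2033 0.1764 ((580.9927978515625, 261.9954833984375), (40.61489486694336, 188.70628356933594), 52.48204803466797)
```

View pics/c1.png

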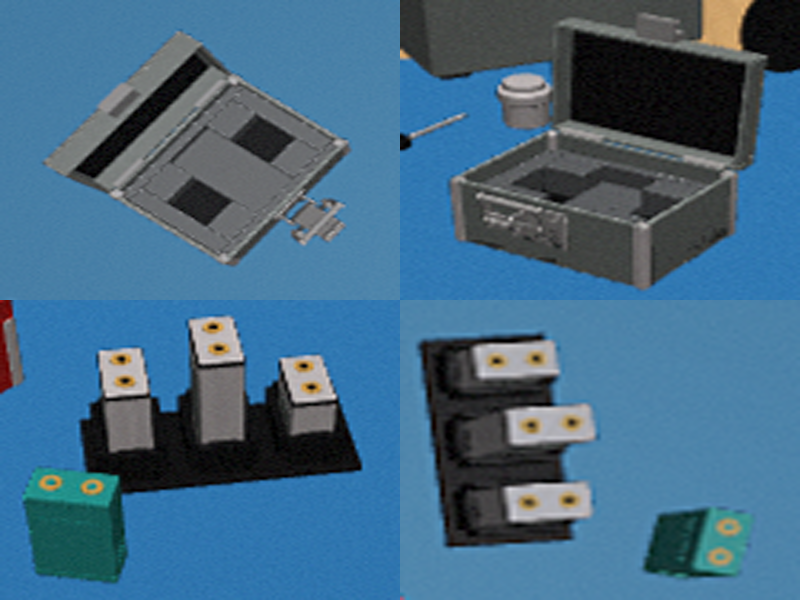

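The crop confirms it: the pod at side px (244,316) / top px (411,240) has its top at 0.109 m. The neighbours measure 0.137 m (long) and 0.082 m (short), so this is the middle-length grey pod. Next I fit the case frame and the latch, and work out the first move.

```bash
cat >> h.py <<'E'
def delta(p,rot,obs=None,cmd=None):
    """shift/turn in tool axes (units of jog) from measured pose (or cmd (pos,rpy)) to p,rot(rpy deg)"""
    o=env.get_obs(); p0,r0=(o['tool_pos'],o['tool_rot']) if cmd is None else cmd
    A=R.from_euler('xyz',r0,degrees=True); B=R.from_euler('xyz',rot,degrees=True)
    return np.round(np.r_[A.inv().apply(np.array(p)-p0)/.1,(A.inv()*B).as_rotvec()/np.pi],3)
E
python3 - <<'E'
from h import *
T=np.load('pics/top0.npz'); S=np.load('pics/side0.npz')
C={'top':cloud('top',T['d']),'side':cloud('side',S['d'])}
yaw=np.radians(52.9); ex=np.array([np.cos(yaw),np.sin(yaw)]); ey=np.array([-ex[1],ex[0]])
c0=np.array([.520,.180])
for n in C:
    P=C[n]; q=P[...,:2]-c0; X=q@ex*1000;Y=q@ey*1000;Z=P[...,2]*1000
    def rng(m,A): 
        return np.percentile(A[m],[1,99]).round(1), m.sum()
    rim=(Z>84)&(Z<93)&(abs(X)<90)&(abs(Y)<110)
    print(n,'rim y',rng(rim&(abs(X)<40),Y),'front rim x',rng(rim&(X<-40)&(abs(Y)>40),X),'rear',rng(rim&(X>40),X))
    for s in(-1,1):
        m=(Z>24)&(Z<35)&(abs(X)<40)&(abs(Y)<80)&(Y*s>0);print(' cut',s,rng(m,X),rng(m,Y),np.median(Z[m]))
    m=(Z>37)&(Z<50)&(abs(X)<60)&(abs(Y)<80);print(' floor',rng(m,X),rng(m,Y),np.median(Z[m]))
    # yaw: front rim line fit, side
    for nm,m in(('front',rim&(X<-45)&(X>-80)&(abs(Y)>40)),('sideL',rim&(abs(X)<45)&(Y>60)),('sideR',rim&(abs(X)<45)&(Y<-60))):
        vx,vy,_,_=cv2.fitLine(np.c_[X[m],Y[m]].astype(np.float32),cv2.DIST_HUBER,0,.01,.01).ravel();print(' ',nm,np.degrees(np.arctan2(vy,vx)).round(2),np.median(X[m]).round(1),np.median(Y[m]).round(1))
    lid=(Z>120)&(X>30)&(X<150)&(abs(Y)<110)
    print(' lid y',rng(lid,Y),'x',rng(lid,X),'z',rng(lid,Z))
    for lo,hi in((140,160),(190,210)):
        m=lid&(Z>lo)&(Z<hi);print('  ',lo,rng(m,X))
    la=(X<-74)&(X>-150)&(abs(Y)<45)&(Z>15)
    for y0,y1 in((-33,-22),(-14,14),(22,33)):
        m=la&(Y>y0)&(Y<y1); o=np.argsort(X[m]); 
        print(' latch',y0,m.sum(),np.c_[X[m],Y[m],Z[m]][o][::max(1,m.sum()//14)].round(0).tolist())
# pod target: above stand
rp=[180,0,0]
o=env.get_obs()
for y in(95.2,5.2,-84.8,-174.8): print(y)
print(R.from_euler('xyz',o['tool_rot'],degrees=True).as_matrix().round(2))
E
```

```text
top rim y (array([-92.6,  91. ]), np.int64(102)) front rim x (array([-54.1, -41.6]), np.int64(95)) rear (array([42.3, 89.8]), np.int64(268))
 cut -1 (array([-3.5, 39.8]), np.int64(197)) (array([-68. , -29.6]), np.int64(197)) 30.396198480499237
 cut 1 (array([-4.3, 38.9]), np.int64(209)) (array([22. , 66.9]), np.int64(209)) 30.409555845832827
 floor (array([-55.5,  58.6]), np.int64(745)) (array([-67.4,  60.9]), np.int64(745)) 42.77988891197793
  front -89.98 -50.3 40.8
  sideL 0.61 2.0 88.6
  sideR -0.8 -0.2 -89.6
 lid y (array([-90.9,  90. ]), np.int64(1264)) x (array([ 89.6, 120.9]), np.int64(1264)) z (array([121.7, 251.5]), np.int64(1264))
   140 (array([ 89.4, 110.2]), np.int64(189))
   190 (array([92.1, 97.2]), np.int64(15))
 latch -33 25 [[-99.0, -29.0, 114.0], [-98.0, -26.0, 113.0], [-98.0, -22.0, 113.0], [-97.0, -28.0, 114.0], [-96.0, -24.0, 112.0], [-95.0, -30.0, 116.0], [-95.0, -26.0, 112.0], [-94.0, -23.0, 112.0], [-94.0, -28.0, 118.0], [-93.0, -25.0, 113.0], [-91.0, -30.0, 110.0], [-91.0, -27.0, 107.0], [-89.0, -29.0, 102.0], [-88.0, -25.0, 103.0], [-88.0, -24.0, 80.0], [-
[... 2344 characters left out ...]
88.0, -12.0, 69.0], [-84.0, -13.0, 64.0], [-78.0, -9.0, 73.0]]
 latch 22 25 [[-102.0, 26.0, 110.0], [-100.0, 24.0, 112.0], [-99.0, 25.0, 108.0], [-99.0, 26.0, 102.0], [-99.0, 28.0, 110.0], [-98.0, 26.0, 104.0], [-98.0, 27.0, 97.0], [-98.0, 30.0, 103.0], [-97.0, 27.0, 113.0], [-97.0, 24.0, 97.0], [-96.0, 31.0, 111.0], [-95.0, 29.0, 92.0], [-95.0, 25.0, 106.0], [-95.0, 26.0, 90.0], [-94.0, 26.0, 102.0], [-94.0, 27.0, 98.0], [-93.0, 28.0, 91.0], [-92.0, 25.0, 91.0], [-91.0, 22.0, 89.0], [-91.0, 26.0, 87.0], [-91.0, 25.0, 97.0], [-90.0, 26.0, 93.0], [-86.0, 24.0, 62.0], [-84.0, 28.0, 86.0], [-84.0, 23.0, 61.0]]
95.2
5.2
-84.8
-174.8
[[-0.9   0.44 -0.  ]
 [ 0.44  0.9  -0.  ]
 [-0.   -0.   -1.  ]]
```

```bash
cat > plan.py <<'E'
import json,os,sys,numpy as np
from scipy.spatial.transform import Rotation as R
F='cmd.json'
def load(): return json.load(open(F)) if os.path.exists(F) else [[.283,.585,.237],[180,0,154.17]]
def plan(wps,save=True):
    """print one jog row per waypoint (call = 5 identical rows unless noted)"""
    p,r=load(); p=np.array(p); A=R.from_euler('xyz',r,degrees=True)
    for q,e in wps:
        B=R.from_euler('xyz',e,degrees=True)
        v=np.round(np.r_[A.inv().apply(np.array(q)-p)/.1,(A.inv()*B).as_rotvec()/np.pi],3)+0.
        n=np.linalg.norm(v[:3])*100/50; m=np.linalg.norm(v[3:])*180/8.59
        p=p+A.apply(v[:3]*.1); A=A*R.from_rotvec(v[3:]*np.pi)
        print(v.tolist(),'rows>=%.1f'%max(n,m),'BAD' if abs(v).max()>1 else '')
    if save: json.dump([p.tolist(),A.as_euler('xyz',degrees=True).tolist()],open(F,'w'))
E
python3 - <<'E'
from plan import *
d=lambda y:[180,0,y]
plan([([.36,.53,.32],d(150)),([.44,.46,.37],d(120)),([.53,.37,.37],d(90)),([.59,.27,.37],d(60)),([.61,.16,.37],d(30)),([.61,.06,.37],d(10)),([.60,-.04,.37],d(5.2)),([.58,-.14,.36],d(5.2)),([.54,-.24,.34],d(5.2)),([.50,-.31,.30],d(5.2)),([.462,-.3566,.23],d(5.2))])
E
```

```text
[-0.933, -0.16, -0.83, 0.0, 0.0, 0.023] rows>=2.5 
[-1.042, -0.206, -0.5, 0.0, 0.0, 0.167] rows>=3.5 BAD
[-1.23, 0.33, 0.0, 0.0, 0.0, 0.167] rows>=3.5 BAD
[-0.999, 0.601, 0.0, 0.0, 0.0, 0.166] rows>=3.5 
[-0.853, 0.723, 0.0, 0.0, 0.0, 0.167] rows>=3.5 
[-0.499, 0.866, 0.0, 0.0, 0.0, 0.111] rows>=2.3 
[-0.272, 0.968, 0.0, 0.0, 0.0, 0.027] rows>=2.0 
[-0.289, 0.978, 0.1, 0.0, 0.0, 0.0] rows>=2.0 
[-0.488, 0.96, 0.2, 0.0, 0.0, 0.0] rows>=2.2 
[-0.461, 0.662, 0.4, 0.0, 0.0, 0.0] rows>=1.8 
[-0.42, 0.43, 0.7, 0.0, 0.0, 0.0] rows>=1.8
```

```bash
rm cmd.json; sed -i 's/n=np.linalg/v[:3]=np.clip(v[:3],-1,1); n=np.linalg/' plan.py
python3 - <<'E'
from plan import *
d=lambda y:[180,0,y]
plan([([.36,.53,.32],d(150)),([.44,.46,.37],d(120)),([.53,.37,.37],d(90)),([.59,.27,.37],d(60)),([.61,.16,.37],d(30)),([.61,.06,.37],d(10)),([.60,-.04,.37],d(5.2)),([.58,-.14,.36],d(5.2)),([.54,-.24,.34],d(5.2)),([.50,-.31,.30],d(5.2)),([.462,-.3566,.23],d(5.2)),([.462,-.3566,.15],d(5.2))])
E
```

```text
[-0.933, -0.16, -0.83, 0.0, 0.0, 0.023] rows>=2.5 
[-1.0, -0.206, -0.5, 0.0, 0.0, 0.167] rows>=3.5 
[-1.0, 0.351, 0.0, 0.0, 0.0, 0.167] rows>=3.5 
[-1.0, 0.735, 0.0, 0.0, 0.0, 0.166] rows>=3.5 
[-1.0, 0.837, 0.0, 0.0, 0.0, 0.167] rows>=3.5 
[-0.545, 0.892, 0.0, 0.0, 0.0, 0.111] rows>=2.3 
[-0.271, 0.968, 0.0, 0.0, 0.0, 0.027] rows>=2.0 
[-0.289, 0.978, 0.1, 0.0, 0.0, 0.0] rows>=2.0 
[-0.488, 0.96, 0.2, 0.0, 0.0, 0.0] rows>=2.2 
[-0.461, 0.661, 0.4, 0.0, 0.0, 0.0] rows>=1.8 
[-0.42, 0.431, 0.7, 0.0, 0.0, 0.0] rows>=1.8 
[0.0, 0.0, 0.8, 0.0, 0.0, 0.0] rows>=1.6
```

Call:
jog_arm([
  [[-0.933, -0.16, -0.83, 0, 0, 0.023, 0], [-0.933, -0.16, -0.83, 0, 0, 0.023, 0], [-0.933, -0.16, -0.83, 0, 0, 0.023, 0], [-0.933, -0.16, -0.83, 0, 0, 0.023, 0]],
])

```text
time_s: 0.5
tool_pos: [0.3651, 0.5281, 0.3228]
tool_rot: [179.7, 0.2, 149.6]
force: [-0.7, 0.6, 0.8]
grip_width: 0.0874
grasp_force: 0.0
```

Call:
jog_arm([
  [[-1.0, -0.206, -0.5, 0, 0, 0.167, 0], [-1.0, -0.206, -0.5, 0, 0, 0.167, 0], [-1.0, -0.206, -0.5, 0, 0, 0.167, 0], [-1.0, -0.206, -0.5, 0, 0, 0.167, 0], [-1.0, -0.206, -0.5, 0, 0, 0.167, 0]],
])

```text
time_s: 1.0
tool_pos: [0.4357, 0.4627, 0.3682]
tool_rot: [-179.9, -0.0, 120.0]
force: [-0.1, -0.1, 0.3]
grip_width: 0.0873
grasp_force: 0.0
```

Call:
jog_arm([
  [[-1.0, 0.351, 0, 0, 0, 0.167, 0], [-1.0, 0.351, 0, 0, 0, 0.167, 0], [-1.0, 0.351, 0, 0, 0, 0.167, 0], [-1.0, 0.351, 0, 0, 0, 0.167, 0], [-1.0, 0.351, 0, 0, 0, 0.167, 0]],
])

```text
time_s: 1.5
tool_pos: [0.5159, 0.3941, 0.3679]
tool_rot: [-179.9, 0.1, 90.1]
force: [-0.4, 0.2, -0.2]
grip_width: 0.0871
grasp_force: 0.0
```

Call:
jog_arm([
  [[-1.0, 0.735, 0, 0, 0, 0.166, 0], [-1.0, 0.735, 0, 0, 0, 0.166, 0], [-1.0, 0.735, 0, 0, 0, 0.166, 0], [-1.0, 0.735, 0, 0, 0, 0.166, 0], [-1.0, 0.735, 0, 0, 0, 0.166, 0]],
])

```text
time_s: 2.0
tool_pos: [0.5898, 0.2936, 0.3686]
tool_rot: [-179.9, 0.1, 60.2]
force: [-0.2, 0.1, 0.2]
grip_width: 0.0872
grasp_force: 0.0
```

Call:
jog_arm([
  [[-1.0, 0.837, 0, 0, 0, 0.167, 0], [-1.0, 0.837, 0, 0, 0, 0.167, 0], [-1.0, 0.837, 0, 0, 0, 0.167, 0], [-1.0, 0.837, 0, 0, 0, 0.167, 0], [-1.0, 0.837, 0, 0, 0, 0.167, 0]],
])

```text
time_s: 2.5
tool_pos: [0.6123, 0.1656, 0.3693]
tool_rot: [-179.9, 0.0, 30.2]
force: [-0.5, 0.4, -0.5]
grip_width: 0.0871
grasp_force: 0.0
```

Call:
jog_arm([
  [[-0.545, 0.892, 0, 0, 0, 0.111, 0], [-0.545, 0.892, 0, 0, 0, 0.111, 0], [-0.545, 0.892, 0, 0, 0, 0.111, 0], [-0.545, 0.892, 0, 0, 0, 0.111, 0]],
])

```text
time_s: 2.9
tool_pos: [0.6099, 0.0606, 0.3696]
tool_rot: [-179.9, -0.0, 10.2]
force: [0.6, 0.8, -1.0]
grip_width: 0.0868
grasp_force: 0.0
```

Call:
jog_arm([
  [[-0.271, 0.968, 0, 0, 0, 0.027, 0], [-0.271, 0.968, 0, 0, 0, 0.027, 0], [-0.271, 0.968, 0, 0, 0, 0.027, 0]],
])

```text
time_s: 3.2
tool_pos: [0.5994, -0.0456, 0.37]
tool_rot: [179.8, -0.0, 5.0]
force: [0.9, -1.2, 0.2]
grip_width: 0.0871
grasp_force: 0.0
```

Call:
jog_arm([
  [[-0.289, 0.978, 0.1, 0, 0, 0, 0], [-0.289, 0.978, 0.1, 0, 0, 0, 0], [-0.289, 0.978, 0.1, 0, 0, 0, 0]],
])

```text
time_s: 3.5
tool_pos: [0.5784, -0.1451, 0.3593]
tool_rot: [179.8, 0.1, 5.0]
force: [0.2, -1.8, 1.2]
grip_width: 0.0869
grasp_force: 0.0
```

Call:
jog_arm([
  [[-0.488, 0.96, 0.2, 0, 0, 0, 0], [-0.488, 0.96, 0.2, 0, 0, 0, 0], [-0.488, 0.96, 0.2, 0, 0, 0, 0]],
])

```text
time_s: 3.8
tool_pos: [0.5378, -0.2436, 0.3387]
tool_rot: [179.9, 0.1, 5.1]
force: [0.8, -0.8, 0.6]
grip_width: 0.0869
grasp_force: 0.0
```

Call:
jog_arm([
  [[-0.461, 0.661, 0.4, 0, 0, 0, 0], [-0.461, 0.661, 0.4, 0, 0, 0, 0], [-0.461, 0.661, 0.4, 0, 0, 0, 0]],
])

```text
time_s: 4.1
tool_pos: [0.4971, -0.3121, 0.2972]
tool_rot: [-180.0, 0.3, 5.0]
force: [-0.0, 0.7, -0.5]
grip_width: 0.087
grasp_force: 0.0
```

Call:
jog_arm([
  [[-0.42, 0.431, 0.7, 0, 0, 0, 0], [-0.42, 0.431, 0.7, 0, 0, 0, 0], [-0.42, 0.431, 0.7, 0, 0, 0, 0], [-0.42, 0.431, 0.7, 0, 0, 0, 0]],
])

```text
time_s: 4.5
tool_pos: [0.464, -0.3541, 0.2289]
tool_rot: [-179.9, 0.0, 5.4]
force: [0.1, 0.3, 0.4]
grip_width: 0.0869
grasp_force: 0.0
```

Call:
jog_arm([
  [[0, 0, 0.8, 0, 0, 0, 0], [0, 0, 0.8, 0, 0, 0, 0], [0, 0, 0.8, 0, 0, 0, 0], [0, 0, 0.8, 0, 0, 0, 0]],
])

```text
time_s: 4.9
tool_pos: [0.4646, -0.3553, 0.1508]
tool_rot: [180.0, -0.1, 5.4]
force: [0.8, -0.7, 1.0]
grip_width: 0.0867
grasp_force: 0.0
```

```bash
python3 - <<'E'
from h import *
o=env.get_obs();print(o['tool_pos'],o['tool_rot'],o['joint_velocities'].round(2))
for n in('top','side'):
    p,d=env.read_camera(n); o=env.get_obs(); P=cloud(n,d); t=o['tool_pos']
    Q=(P-t)@R.from_euler('xyz',o['tool_rot'],degrees=True).as_matrix()
    # fingers/body near tool, in tool frame
    m=(abs(Q[...,0])<.06)&(abs(Q[...,1])<.12)&(Q[...,2]<.02)&(Q[...,2]>-.2)
    print(n,m.sum(),t)
    for lo,hi in((-.2,-.15),(-.15,-.1),(-.1,-.06),(-.056,-.02),(-.02,.02)):
        k=m&(Q[...,2]>lo)&(Q[...,2]<hi)
        if k.sum()>10: print(lo,k.sum(),'x',np.percentile(Q[k][:,0],[2,98]).round(4),'y',np.percentile(Q[k][:,1],[2,98]).round(4))
    cv2.imwrite('pics/%s1.png'%n,p[:,:,::-1]); np.savez('pics/%s1.npz'%n,p=p,d=d)
    b=(abs(P[...,0]-.468)<.05)&(abs(P[...,1]+.357)<.06)&(P[...,2]>.1)&(P[...,2]<.115)
    q=P[b]; print('pod',len(q), q.mean(0) if len(q) else '')
print(env.get_obs()['tool_pos'])
E
```

```text
[ 0.46461266 -0.35532831  0.15084342] [ 1.79973709e+02 -7.75118856e-02  5.36067846e+00] [ 0.33 -1.28  1.29 -1.6   0.15 -0.37 -0.01]
top 1258 [ 0.46475641 -0.35622401  0.15177945]
-0.2 360 x [-0.0288  0.0378] y [-0.0518 -0.0185]
-0.15 297 x [-0.0307  0.0332] y [-0.0949 -0.0342]
-0.1 520 x [-0.0349  0.037 ] y [-0.0962 -0.0373]
-0.02 81 x [0.0486 0.0594] y [-0.0259  0.0229]
pod 8 [ 0.51347215 -0.33596642  0.11137938]
side 3709 [ 0.46460581 -0.3567699   0.15211842]
-0.2 900 x [-0.0367  0.0348] y [0.0009 0.0371]
-0.15 552 x [-0.0304  0.0261] y [-0.0067  0.0779]
-0.1 1768 x [-0.0368  0.0349] y [-0.0545  0.0946]
-0.056 35 x [-0.0202  0.018 ] y [-0.0468  0.0851]
-0.02 392 x [-0.0115  0.0593] y [-0.0491  0.0543]
pod 101 [ 0.47836213 -0.37322834  0.10562358]
[ 0.46460581 -0.3567699   0.15211842]
```

Call:
jog_arm([
  [[-0.025, 0, 0.5, 0, 0, 0, 0], [-0.025, 0, 0.91, 0, 0, 0, 0], [-0.025, 0, 0.91, 0, 0, 0, 0], [-0.025, 0, 0.91, 0, 0, 0, 0]],
])

```text
time_s: 5.4
tool_pos: [0.4608, -0.3574, 0.0604]
tool_rot: [179.9, -0.1, 5.2]
force: [0.6, -0.7, 0.8]
grip_width: 0.0872
grasp_force: 0.0
```

Call:
jog_arm([
  [[0, 0, 0, 0, 0, 0, 0.5], [0, 0, 0, 0, 0, 0, 0.7], [0, 0, 0, 0, 0, 0, 0.7], [0, 0, 0, 0, 0, 0, 0.7], [0, 0, 0, 0, 0, 0, 0.7]],
], grip_force=12)

```text
time_s: 5.9
tool_pos: [0.46, -0.3568, 0.059]
tool_rot: [180.0, -0.0, 5.1]
force: [0.1, 0.6, 0.5]
grip_width: 0.0547
grasp_force: 0.0
```

Call:
jog_arm([
  [[0, 0, 0, 0, 0, 0, 0.7], [0, 0, 0, 0, 0, 0, 0.7]],
])

```text
time_s: 6.1
tool_pos: [0.4599, -0.3569, 0.0588]
tool_rot: [-180.0, -0.0, 5.1]
force: [-0.7, -0.2, 1.4]
grip_width: 0.05
grasp_force: 12.0
```

Call:
jog_arm([
  [[0, 0, -0.3, 0, 0, 0, 0.7], [0, 0, -0.6, 0, 0, 0, 0.7], [0, 0, -1, 0, 0, 0, 0.7], [0, 0, -1, 0, 0, 0, 0.7]],
], grip_force=15)

```text
time_s: 6.5
tool_pos: [0.4619, -0.359, 0.1632]
tool_rot: [179.7, -0.4, 5.1]
force: [0.7, -0.9, -2.4]
grip_width: 0.0499
grasp_force: 15.0
```

Call:
jog_arm([
  [[0.05, -0.26, 0, 0, 0, 0, 0.7], [0.1, -0.52, 0, 0, 0, 0, 0.7], [0.138, -0.781, 0, 0, 0, 0, 0.7]],
])

```text
time_s: 6.8
tool_pos: [0.4656, -0.2763, 0.1568]
tool_rot: [-179.9, 0.1, 5.1]
force: [-0.1, 0.3, -3.6]
grip_width: 0.05
grasp_force: 15.0
```

Call:
jog_arm([
  [[0.05, -0.26, 0, 0, 0, 0, 0.7], [0.1, -0.52, 0, 0, 0, 0, 0.7], [0.138, -0.781, 0, 0, 0, 0, 0.7]],
])

```text
time_s: 7.1
tool_pos: [0.4723, -0.1971, 0.157]
tool_rot: [-180.0, 0.1, 5.1]
force: [0.9, 0.1, -2.9]
grip_width: 0.0498
grasp_force: 15.0
```

Call:
jog_arm([
  [[0.05, -0.26, 0, 0, 0, 0, 0.7], [0.1, -0.52, 0, 0, 0, 0, 0.7], [0.138, -0.781, 0, 0, 0, 0, 0.7], [0.138, -0.781, 0.2, 0, 0, 0, 0.7], [0.138, -0.781, 0.4, 0, 0, 0, 0.7]],
])

```text
time_s: 7.6
tool_pos: [0.4795, -0.1182, 0.117]
tool_rot: [-180.0, 0.0, 5.3]
force: [-0.1, 0.2, -4.4]
grip_width: 0.0495
grasp_force: 15.0
```

Call:
jog_arm([
  [[0, 0, 0.2, 0, 0, 0, 0.7], [0, 0, 0.4, 0, 0, 0, 0.7], [0, 0, 0.63, 0, 0, 0, 0.7], [0, 0, 0.63, 0, 0, 0, 0.7], [0, 0, 0.63, 0, 0, 0, 0.7]],
])

```text
time_s: 8.1
tool_pos: [0.4789, -0.1197, 0.0548]
tool_rot: [-180.0, 0.2, 5.1]
force: [0.3, 0.1, -3.6]
grip_width: 0.0501
grasp_force: 15.0
```

```bash
python3 - <<'E'
from h import *
o=env.get_obs();print(o['tool_pos'],o['tool_rot'],o['force'],o['grip_width'],o['time_s'])
ims=[]
for n in('top','side'):
    p,d=env.read_camera(n); u=proj(n,env.get_obs()['tool_pos']).astype(int); print(n,u)
    a=p[max(0,u[1]-60):u[1]+90,max(0,u[0]-90):u[0]+110]; ims.append(cv2.resize(a,(400,300)))
cv2.imwrite('pics/c2.png',np.hstack(ims)[:,:,::-1])
E
```

```text
[ 0.47891312 -0.11971584  0.05482565] [-1.79988507e+02  1.55061269e-01  5.10569113e+00] [ 0.31113735  0.14769004 -3.61043087] 0.05007798786706446 8.1
top [321 235]
side [249 259]
```

View pics/c2.png

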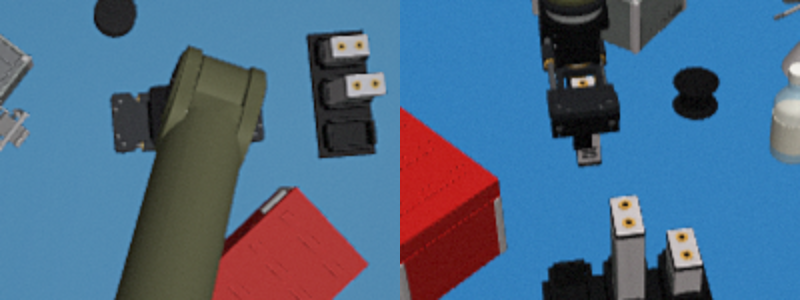

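```bash
python3 - <<'E'
from plan import *
json.dump([[.479,-.1197,.0552],[180,0,5.1]],open(F,'w'))
y=np.radians(5.1)
def W(s,z,t):
    e=(R.from_euler('z',y)*R.from_euler('y',np.radians(t))*R.from_euler('x',np.pi)).as_euler('xyz',degrees=True)
    return ([.479+s*np.cos(y)*1e-3,-.1197+s*np.sin(y)*1e-3,z*1e-3],e)
print('tilt');plan([W(0,60,36)])
print('down');plan([W(0,53,36)])
def rows(ws):
    global_=load(); 
    for w in ws[:-1]: plan([w],save=False)
    plan([ws[-1]])
print('arc1');rows([W(9.5,49,30),W(19,43.5,24),W(27.6,37,17),W(35,29,10)])
print('arc2');rows([W(39,23,5),W(42,18.5,0),W(43,17,0)])
E
```

```text
tilt
[0.0, 0.0, -0.048, 0.0, -0.2, 0.0] rows>=4.2 
down
[0.041, 0.0, 0.057, 0.0, 0.0, 0.0] rows>=0.1 
arc1
[0.101, 0.0, -0.024, 0.0, 0.033, 0.0] rows>=0.7 
[0.21, 0.0, -0.035, 0.0, 0.067, 0.0] rows>=1.4 
[0.317, 0.0, -0.033, 0.0, 0.106, 0.0] rows>=2.2 
[0.424, 0.0, -0.012, 0.0, 0.144, 0.0] rows>=3.0 
arc2
[0.05, 0.0, 0.052, 0.0, 0.028, 0.0] rows>=0.6 
[0.088, 0.0, 0.091, 0.0, 0.056, 0.0] rows>=1.2 
[0.1, 0.0, 0.104, 0.0, 0.056, 0.0] rows>=1.2
```

Call:
jog_arm([
  [[0, 0, -0.048, 0, -0.05, 0, 0.7], [0, 0, -0.048, 0, -0.1, 0, 0.7], [0, 0, -0.048, 0, -0.15, 0, 0.7], [0, 0, -0.048, 0, -0.2, 0, 0.7], [0, 0, -0.048, 0, -0.2, 0, 0.7]],
])

```text
time_s: 8.7
tool_pos: [0.482, -0.118, 0.0568]
tool_rot: [180.0, 36.3, 5.4]
force: [0.5, 1.2, -4.4]
grip_width: 0.05
grasp_force: 15.0
```

Call:
jog_arm([
  [[0.02, 0, 0.03, 0, 0, 0, 0.7], [0.041, 0, 0.057, 0, 0, 0, 0.7], [0.041, 0, 0.057, 0, 0, 0, 0.7], [0.041, 0, 0.057, 0, 0, 0, 0.7]],
])

```text
time_s: 9.1
tool_pos: [0.4799, -0.1199, 0.0549]
tool_rot: [-180.0, 35.8, 5.1]
force: [0.0, 0.6, -4.0]
grip_width: 0.0498
grasp_force: 15.0
```

Call:
jog_arm([
  [[0.009, 0, 0.012, 0, 0, 0, 0.7], [0.009, 0, 0.012, 0, 0, 0, 0.7], [0.009, 0, 0.012, 0, 0, 0, 0.7], [0.009, 0, 0.012, 0, 0, 0, 0.7]],
])

```text
time_s: 9.5
tool_pos: [0.4804, -0.1198, 0.0533]
tool_rot: [-180.0, 36.0, 5.1]
force: [1.6, -0.0, 6.7]
grip_width: 0.0501
grasp_force: 15.0
```

Call:
jog_arm([
  [[0, 0, 0, 0, 0, 0, 0.7], [0.05, 0, -0.015, 0, 0.017, 0, 0.7], [0.1, 0, -0.03, 0, 0.033, 0, 0.7], [0.155, 0, -0.035, 0, 0.05, 0, 0.7], [0.21, 0, -0.04, 0, 0.067, 0, 0.7]],
], grip_force=4)

```text
time_s: 10.0
tool_pos: [0.4995, -0.1179, 0.0424]
tool_rot: [-180.0, 23.8, 5.1]
force: [0.8, 0.3, -0.9]
grip_width: 0.0497
grasp_force: 4.0
```

```bash
python3 - <<'E'
from h import *
o=env.get_obs();print(o['tool_pos'],o['tool_rot'],o['force'],o['grip_width'],o['time_s'])
p,d=env.read_camera('side'); u=proj('side',env.get_obs()['tool_pos']).astype(int); print(u)
a=p[u[1]-50:u[1]+40,u[0]-60:u[0]+60]; cv2.imwrite('pics/c3.png',cv2.resize(a,(800,600),interpolation=cv2.INTER_CUBIC)[:,:,::-1])
E
```

```text
[ 0.49950521 -0.11792625  0.04238861] [-179.99988177   23.81045424    5.13111874] [ 0.77926624  0.32389014 -0.91698254] 0.04968224639154447 10.0
[257 263]
```

View pics/c3.png

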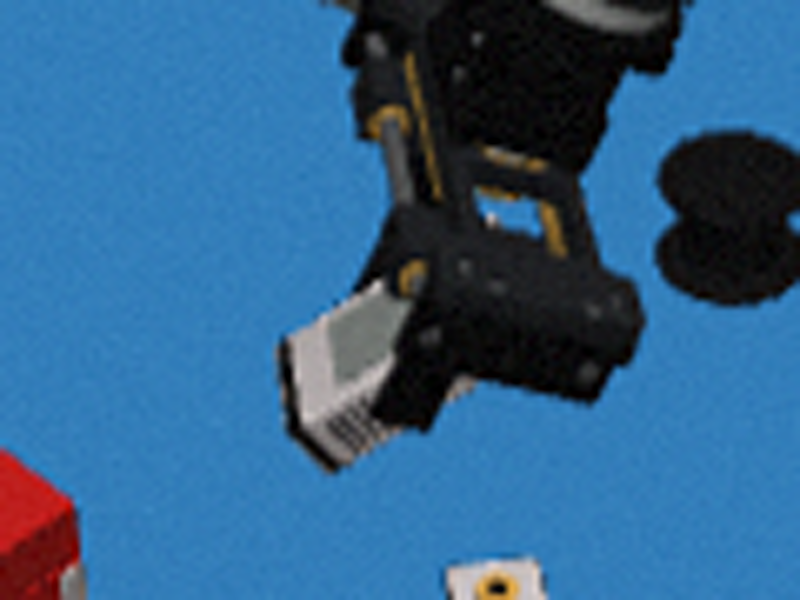

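```bash
python3 - <<'E'
from plan import *
json.dump([[.4995,-.1179,.0424],[-180,23.81,5.13]],open(F,'w'))
y=np.radians(5.1)
def W(s,z,t):
    e=(R.from_euler('z',y)*R.from_euler('y',np.radians(t))*R.from_euler('x',np.pi)).as_euler('xyz',degrees=True)
    return ([.4995+(s-20)*np.cos(y)*1e-3,-.1179+(s-20)*np.sin(y)*1e-3,z*1e-3],e)
for w in [W(24.5,39.5,20),W(28.5,36,17),W(32.2,32,13),W(36,28,10),W(38.2,25,7.5),W(40.2,22,5),W(42,19,2),W(43.3,17,0)]: plan([w],save=False)
E
```

```text
[0.053, 0.0, 0.008, 0.0, 0.021, 0.0] rows>=0.4 
[0.104, 0.0, 0.024, 0.0, 0.038, 0.0] rows>=0.8 
[0.154, 0.0, 0.046, 0.0, 0.06, 0.0] rows>=1.3 
[0.205, 0.0, 0.067, 0.0, 0.077, 0.0] rows>=1.6 
[0.237, 0.0, 0.086, 0.0, 0.091, 0.0] rows>=1.9 
[0.267, 0.0, 0.105, 0.0, 0.104, 0.0] rows>=2.2 
[0.296, 0.0, 0.125, 0.0, 0.121, 0.0] rows>=2.5 
[0.316, 0.0, 0.138, 0.0, 0.132, 0.0] rows>=2.8
```

Call:
jog_arm([
  [[0.053, 0, 0.008, 0, 0.021, 0, 0.7], [0.104, 0, 0.024, 0, 0.038, 0, 0.7], [0.154, 0, 0.046, 0, 0.06, 0, 0.7], [0.205, 0, 0.067, 0, 0.077, 0, 0.7], [0.237, 0, 0.086, 0, 0.091, 0, 0.7]],
])

```text
time_s: 10.55
tool_pos: [0.5161, -0.1164, 0.025]
tool_rot: [-180.0, 7.6, 5.1]
force: [-1.6, 0.2, 5.3]
grip_width: 0.0501
grasp_force: 4.0
```

Call:
jog_arm([
  [[0.025, 0, 0.028, 0, 0.016, 0, 0.7], [0.046, 0, 0.055, 0, 0.031, 0, 0.7], [0.061, 0, 0.073, 0, 0.042, 0, 0.7], [0.061, 0, 0.073, 0, 0.042, 0, 0.7], [0.061, 0, 0.073, 0, 0.042, 0, 0.7]],
])

```text
time_s: 11.05
tool_pos: [0.5213, -0.116, 0.0171]
tool_rot: [-180.0, 0.2, 5.1]
force: [-3.9, -0.2, 3.1]
grip_width: 0.0502
grasp_force: 4.0
```

```bash
python3 - <<'E'
from h import *
o=env.get_obs();print(o['tool_pos'],o['tool_rot'],o['force'],o['grip_width'],o['time_s'])
p,d=env.read_camera('side'); u=proj('side',env.get_obs()['tool_pos']).astype(int); print(u)
P=cloud('side',d); h=cv2.cvtColor(p,cv2.COLOR_RGB2HSV)
m=(abs(P[...,0]-.53)<.1)&(abs(P[...,1]+.12)<.06)&(P[...,2]>.005)&(P[...,2]<.06)&(h[...,2]>110)&(h[...,1]<60)
q=P[m];print(len(q),'z',np.percentile(q[:,2],[2,50,98]).round(4),'x',np.percentile(q[:,0],[2,98]).round(4))
for x in np.arange(.45,.62,.015):
    k=abs(q[:,0]-x)<.0075
    if k.sum()>3: print(x.round(3),q[k][:,2].max().round(4))
a=p[u[1]-50:u[1]+40,u[0]-60:u[0]+60]; cv2.imwrite('pics/c4.png',cv2.resize(a,(800,600),interpolation=cv2.INTER_CUBIC)[:,:,::-1])
E
```

```text
[ 0.52126703 -0.11603992  0.01711022] [-179.96758764    0.18745185    5.12587091] [-3.9385314  -0.24020495  3.0545086 ] 0.0502129084726683 11.05
[266 269]
146 z [0.0055 0.0253 0.031 ] x [0.467  0.5559]
0.465 0.0307
0.48 0.0326
0.495 0.0301
0.51 0.0152
0.54 0.0122
0.555 0.0148
```

Call:
jog_arm([
  [[0, 0, 0, 0, 0, 0, 0.3], [0, 0, 0, 0, 0, 0, 0.1], [0, 0, 0, 0, 0, 0, 0], [0, 0, 0, 0, 0, 0, 0]],
])

```text
time_s: 11.5
tool_pos: [0.5228, -0.1159, 0.0172]
tool_rot: [180.0, -0.0, 5.1]
force: [-0.5, 1.0, -0.8]
grip_width: 0.0741
grasp_force: 0.0
```

Call:
jog_arm([
  [[0, 0, -0.3, 0, 0, 0, 0], [0, 0, -0.8, 0, 0, 0, 0], [0, 0, -0.8, 0, 0, 0, 0]],
])

```text
time_s: 11.8
tool_pos: [0.5271, -0.1171, 0.1032]
tool_rot: [179.9, -0.6, 5.1]
force: [0.8, 0.3, -0.6]
grip_width: 0.086
grasp_force: 0.0
```

```bash
python3 - <<'E'
from h import *
for n in('side','top'):
    p,d=env.read_camera(n); o=env.get_obs();P=cloud(n,d); h=cv2.cvtColor(p,cv2.COLOR_RGB2HSV)
    m=(abs(P[...,0]-.52)<.1)&(abs(P[...,1]+.12)<.06)&(P[...,2]>.02)&(P[...,2]<.045)
    q=P[m];print(n,len(q),'z',np.percentile(q[:,2],[2,50,98]).round(4) if len(q) else '',o['tool_pos'],o['tool_rot'])
    if len(q)>30: print(cv2.minAreaRect(q[:,:2].astype(np.float32)*1000))
    if n=='side':
      for x in np.arange(.45,.60,.015):
        k=abs(q[:,0]-x)<.0075
        if k.sum()>3: print(x.round(3),k.sum(),q[k][:,2].max().round(4),np.median(q[k][:,2]).round(4))
E
```

```text
side 630 z [0.0207 0.0278 0.0313] [ 0.52543803 -0.11638616  0.10058323] [179.97178845  -0.43253339   5.1383083 ]
((546.42724609375, -110.19198608398438), (164.78619384765625, 64.6770248413086), 12.455323219299316)
0.465 38 0.033 0.0279
0.48 96 0.0312 0.0276
0.495 98 0.0328 0.0277
0.51 99 0.0326 0.0279
0.525 89 0.0312 0.0281
0.54 86 0.0314 0.0277
0.555 94 0.0319 0.0281
0.57 29 0.0307 0.0265
top 0 z  [ 0.52373517 -0.11586366  0.09858031] [-179.98853029   -0.2028281     5.1507322 ]
```

```bash
python3 - <<'E'
from h import *
p,d=env.read_camera('side'); o=env.get_obs();P=cloud('side',d)
m=(P[...,0]>.44)&(P[...,0]<.6)&(abs(P[...,1]+.12)<.05)&(abs(P[...,2]-.028)<.0045)
k,l,s,c=cv2.connectedComponentsWithStats(m.astype(np.uint8)); i=1+s[1:,4].argmax(); q=P[l==i]
print(len(q),cv2.minAreaRect(q[:,:2].astype(np.float32)*1000),o['tool_pos'],o['tool_rot'])
y=np.radians(5.13);ex=np.array([np.cos(y),np.sin(y)]);ey=np.array([-ex[1],ex[0]]);b=(q[:,:2]-o['tool_pos'][:2])
print(np.percentile(b@ex,[0.5,2,98,99.5]),np.percentile(b@ey,[.5,2,98,99.5]))
E
```

```text
567 ((516.9934692382812, -116.99078369140625), (99.9972915649414, 53.632652282714844), 5.017417907714844) [ 0.52250696 -0.11563303  0.0971877 ] [-1.79973251e+02 -2.86506817e-02  5.14589433e+00]
[-0.05495018 -0.05379057  0.04215068  0.04393035] [-0.02726983 -0.02622778  0.02371823  0.02465374]
```

Call:
jog_arm([
  [[-0.045, 0, 0.4, 0, 0, 0, 0], [-0.045, 0, 0.8, 0, 0, 0, 0], [-0.045, 0, 0.8, 0, 0, 0, 0], [-0.045, 0, 0.8, 0, 0, 0, 0.3], [-0.045, 0, 0.8, 0, 0, 0, 0.6]],
], grip_force=30)

```text
time_s: 12.45
tool_pos: [0.5168, -0.1163, 0.0159]
tool_rot: [-180.0, 0.2, 5.1]
force: [-0.6, 0.3, 0.4]
grip_width: 0.0777
grasp_force: 0.0
```

Call:
jog_arm([
  [[0, 0, 0, 0, 0, 0, 0.7], [0, 0, 0, 0, 0, 0, 0.7], [0, 0, 0, 0, 0, 0, 0.7], [0, 0, 0, 0, 0, 0, 0.7], [0, 0, 0, 0, 0, 0, 0.7]],
])

```text
time_s: 12.95
tool_pos: [0.518, -0.1163, 0.0173]
tool_rot: [-180.0, -0.0, 5.1]
force: [-0.1, 0.5, 0.5]
grip_width: 0.0499
grasp_force: 30.0
```

```bash
python3 - <<'E'
from h import *
from plan import *
o=env.get_obs(); print(o['tool_pos'],o['tool_rot'],o['grasp_force'],o['grip_width'])
json.dump([o['tool_pos'].tolist(),o['tool_rot'].tolist()],open(F,'w'))
d=lambda y:[180,0,y]
plan([([.518,-.116,.11],d(5.1)),([.515,-.10,.20],d(5.1)),([.505,-.02,.24],d(25)),([.515,.07,.24],d(45)),([.5255,.14,.24],d(53)),([.5282,.1909,.20],d(53)),([.5282,.1909,.11],d(53))])
E
```

```text
[ 0.51796705 -0.11625776  0.01725323] [-1.79992325e+02 -6.14949293e-03  5.13402243e+00] 29.99989528208971 0.049921486179903336
[0.001, -0.003, -0.927, 0.0, 0.0, 0.0] rows>=1.9 
[-0.016, -0.162, -0.9, 0.0, 0.0, 0.0] rows>=1.8 
[-0.028, -0.806, -0.4, 0.0, 0.0, -0.11] rows>=2.3 
[0.47, -0.774, 0.0, 0.0, 0.0, -0.111] rows>=2.3 
[0.569, -0.421, 0.0, 0.0, 0.0, -0.045] rows>=1.4 
[0.422, -0.285, 0.4, 0.0, 0.0, 0.0] rows>=1.3 
[0.0, 0.0, 0.9, 0.0, 0.0, 0.0] rows>=1.8
```

Call:
jog_arm([
  [[0, 0, -0.3, 0, 0, 0, 0.7], [0, 0, -0.6, 0, 0, 0, 0.7], [0, 0, -0.927, 0, 0, 0, 0.7], [0, 0, -0.927, 0, 0, 0, 0.7]],
])

```text
time_s: 13.35
tool_pos: [0.5208, -0.1169, 0.1137]
tool_rot: [180.0, -0.4, 5.1]
force: [1.2, -0.1, -3.6]
grip_width: 0.0498
grasp_force: 30.0
```

Call:
jog_arm([
  [[-0.008, -0.08, -0.45, 0, 0, 0, 0.7], [-0.016, -0.162, -0.9, 0, 0, 0, 0.7], [-0.016, -0.162, -0.9, 0, 0, 0, 0.7]],
])

```text
time_s: 13.65
tool_pos: [0.5181, -0.0994, 0.2044]
tool_rot: [-180.0, -0.5, 5.2]
force: [0.8, 1.0, -2.9]
grip_width: 0.0499
grasp_force: 30.0
```

Call:
jog_arm([
  [[-0.007, -0.2, -0.1, 0, 0, -0.027, 0.7], [-0.014, -0.4, -0.2, 0, 0, -0.055, 0.7], [-0.021, -0.6, -0.3, 0, 0, -0.082, 0.7], [-0.028, -0.806, -0.4, 0, 0, -0.11, 0.7], [-0.028, -0.806, -0.4, 0, 0, -0.11, 0.7]],
])

```text
time_s: 14.15
tool_pos: [0.5045, -0.0164, 0.2388]
tool_rot: [-179.9, 0.0, 25.3]
force: [0.4, 1.3, -4.4]
grip_width: 0.0498
grasp_force: 30.0
```

Call:
jog_arm([
  [[0.118, -0.193, 0, 0, 0, -0.028, 0.7], [0.235, -0.387, 0, 0, 0, -0.055, 0.7], [0.352, -0.58, 0, 0, 0, -0.083, 0.7], [0.47, -0.774, 0, 0, 0, -0.111, 0.7], [0.47, -0.774, 0, 0, 0, -0.111, 0.7]],
])

```text
time_s: 14.65
tool_pos: [0.514, 0.0733, 0.2374]
tool_rot: [-179.8, 0.1, 45.2]
force: [-0.9, 0.3, -3.8]
grip_width: 0.0496
grasp_force: 30.0
```

Call:
jog_arm([
  [[0.19, -0.14, 0, 0, 0, -0.015, 0.7], [0.38, -0.28, 0, 0, 0, -0.03, 0.7], [0.569, -0.421, 0, 0, 0, -0.045, 0.7], [0.569, -0.421, 0, 0, 0, -0.045, 0.7]],
])

```text
time_s: 15.05
tool_pos: [0.5251, 0.1456, 0.239]
tool_rot: [-179.9, -0.0, 53.5]
force: [-0.1, 0.6, -3.7]
grip_width: 0.0498
grasp_force: 30.0
```

Call:
jog_arm([
  [[0.21, -0.14, 0.2, 0, 0, 0, 0.7], [0.422, -0.285, 0.4, 0, 0, 0, 0.7], [0.422, -0.285, 0.4, 0, 0, 0, 0.7], [0.422, -0.285, 0.4, 0, 0, 0, 0.7]],
])

```text
time_s: 15.45
tool_pos: [0.5275, 0.1914, 0.1988]
tool_rot: [-180.0, 0.1, 53.2]
force: [0.5, -0.2, -3.9]
grip_width: 0.0497
grasp_force: 30.0
```

Call:
jog_arm([
  [[0, 0, 0.3, 0, 0, 0, 0.7], [0, 0, 0.6, 0, 0, 0, 0.7], [0, 0, 0.9, 0, 0, 0, 0.7], [0, 0, 0.9, 0, 0, 0, 0.7], [0, 0, 0.9, 0, 0, 0, 0.7]],
])

```text
time_s: 15.95
tool_pos: [0.5287, 0.1899, 0.1108]
tool_rot: [180.0, -0.0, 53.0]
force: [0.4, 0.6, -3.2]
grip_width: 0.0496
grasp_force: 30.0
```

```bash
python3 - <<'E'
from h import *
ims=[]
for n in('top','side'):
    p,d=env.read_camera(n); o=env.get_obs(); P=cloud(n,d); q=P-np.array([.5282,.1909,0]); y=np.radians(53)
    X=(q[...,0]*np.cos(y)+q[...,1]*np.sin(y))*1000; Y=(-q[...,0]*np.sin(y)+q[...,1]*np.cos(y))*1000; Z=P[...,2]*1000
    for s in(-1,1):
        m=(Z>84)&(Z<92)&(abs(X)<60)&(Y*s>75)&(Y*s<100); print(n,'rim',s,m.sum(),np.median(Y[m]).round(1))
    m=(Z>84)&(Z<92)&(X<-55)&(X>-75)&(abs(Y)<85)&(abs(Y)>40); print('front rim',m.sum(),np.median(X[m]).round(1))
    m=(Z>74)&(Z<105)&(abs(X)<58)&(abs(Y)<40); 
    if m.sum()>5: print('pod',m.sum(),np.percentile(X[m],[2,98]).round(1),np.percentile(Y[m],[2,98]).round(1),np.percentile(Z[m],[2,98]).round(1))
    u=proj(n,o['tool_pos']).astype(int); ims.append(cv2.resize(p[u[1]-60:u[1]+60,u[0]-80:u[0]+80],(400,300)))
print(o['tool_pos'],o['tool_rot'],o['grip_width'],o['time_s'])
cv2.imwrite('pics/c5.png',np.hstack(ims)[:,:,::-1])
E
```

```text
top rim -1 24 -89.8
top rim 1 0 nan
front rim 31 -64.5
pod 7 [-48.9 -47.8] [-24.2  12. ] [ 93.1 104.7]
side rim -1 65 -88.9
side rim 1 63 89.2
front rim 58 -67.8
pod 88 [-51.   45.6] [-35.7  20.8] [ 93.3 104.5]
[0.529924   0.19075525 0.11229126] [179.88743946  -0.20119441  52.97980919] 0.04986539699194482 16.05
  return _methods._mean(a, axis=axis, dtype=dtype,
  ret = ret.dtype.type(ret / rcount)
```

View pics/c5.png

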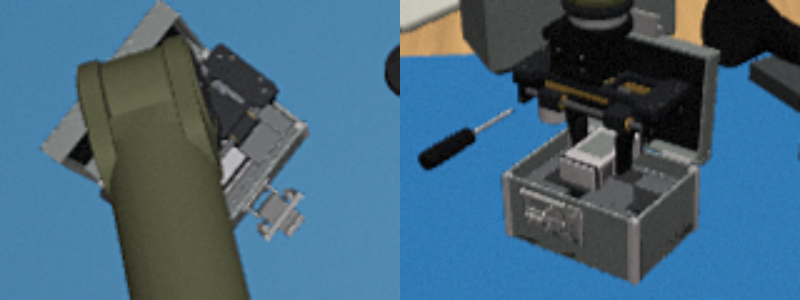

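Call:
jog_arm([
  [[0, 0, 0.1, 0, 0, 0, 0.7], [0, 0, 0.2, 0, 0, 0, 0.7], [0, 0, 0.3, 0, 0, 0, 0.7], [0, 0, 0.4, 0, 0, 0, 0.7], [0, 0, 0.4, 0, 0, 0, 0.7]],
])

```text
time_s: 16.55
tool_pos: [0.5266, 0.19, 0.0677]
tool_rot: [-179.9, 0.2, 53.0]
force: [-0.1, 0.9, -3.9]
grip_width: 0.0498
grasp_force: 30.0
```

Call:
jog_arm([
  [[0, 0, 0.03, 0, 0, 0, 0.7], [0, 0, 0.06, 0, 0, 0, 0.7], [0, 0, 0.1, 0, 0, 0, 0.7], [0, 0, 0.1, 0, 0, 0, 0.7], [0, 0, 0.1, 0, 0, 0, 0.7]],
])

```text
time_s: 17.05
tool_pos: [0.5282, 0.1906, 0.0599]
tool_rot: [180.0, -0.0, 53.0]
force: [-0.1, 0.2, -3.1]
grip_width: 0.05
grasp_force: 30.0
```

Call:
jog_arm([
  [[0, 0, 0.01, 0, 0, 0, 0.65], [0, 0, 0.01, 0, 0, 0, 0.4], [0, 0, 0.01, 0, 0, 0, 0.15], [0, 0, 0.01, 0, 0, 0, 0.15], [0, 0, 0.01, 0, 0, 0, 0.15]],
])

```text
time_s: 17.55
tool_pos: [0.5284, 0.1907, 0.0593]
tool_rot: [180.0, -0.0, 53.0]
force: [-0.6, 0.0, -0.2]
grip_width: 0.0685
grasp_force: 0.0
```

Call:
jog_arm([
  [[0, 0, -0.05, 0, 0, 0, 0.15], [0, 0, -0.3, 0, 0, 0, 0.15], [0, 0, -0.65, 0, 0, 0, 0.15], [0, 0, -1, 0, 0, 0, 0.15]],
])

```text
time_s: 17.95
tool_pos: [0.5278, 0.1903, 0.1601]
tool_rot: [-180.0, 0.0, 53.0]
force: [1.6, -0.2, -0.7]
grip_width: 0.0739
grasp_force: 0.0
```

Call:
jog_arm([
  [[0, 0, -0.5, 0, 0, 0, 1], [0, 0, -1, 0, 0, 0, 1], [0, 0, -1, 0, 0, 0, 1]],
])

```text
time_s: 18.25
tool_pos: [0.5319, 0.1916, 0.2674]
tool_rot: [179.7, -0.7, 53.0]
force: [0.3, 0.2, -0.2]
grip_width: 0.0575
grasp_force: 0.0
```

Call:
jog_arm([
  [[0, 0, -0.7, 0, 0, 0, 1], [0, 0, -0.7, 0, 0, 0, 1], [0.5, 0, -0.7, 0, 0, 0, 1], [1, 0, -0.7, 0, 0, 0, 1], [1, 0, -0.7, 0, 0, 0, 1]],
])

```text
time_s: 18.75
tool_pos: [0.5887, 0.2776, 0.3239]
tool_rot: [-179.8, 0.2, 53.4]
force: [-0.6, 0.9, -1.3]
grip_width: 0.018
grasp_force: 0.0
```

```bash
cat >> h.py <<'E'
C0=np.array([.5282,.1909]);YAW=np.radians(53)
def cframe(P):
    x=P[...,0]-C0[0];y=P[...,1]-C0[1]
    return (x*np.cos(YAW)+y*np.sin(YAW))*1000,(-x*np.sin(YAW)+y*np.cos(YAW))*1000,P[...,2]*1000
E
python3 - <<'E'
from h import *
for n in('side',):
    p,d=env.read_camera(n); o=env.get_obs(); X,Y,Z=cframe(cloud(n,d))
    m=(Z>63)&(Z<82)&(abs(X)<60)&(abs(Y)<35)
    if m.sum()>5: print('pod',m.sum(),np.percentile(X[m],[2,98]).round(1),np.percentile(Y[m],[2,98]).round(1),np.percentile(Z[m],[2,50,98]).round(1))
    m=(X>60)&(X<130)&(abs(Y)<85)
    for z in(130,150,170,190,210): k=m&(abs(Z-z)<8); print(z,np.percentile(X[k],[3,97]).round(1) if k.sum()>5 else '')
print(o['tool_pos'],o['tool_rot'],o['grip_width'],cframe(o['tool_pos']))
E
```

```text
pod 391 [-40.6  59.1] [-32.1  32.5] [64.  69.6 74.1]
130 [85.5 96.1]
150 [87.8 97.8]
170 [90.2 98.8]
190 [ 91.8 101.8]
210 [ 86.3 101.3]
[0.58805357 0.27398226 0.32513036] [-179.9088214     0.27932054   53.27490632] 0.013796880397260685 (np.float64(102.37322310931016), np.float64(2.1989705990588524), np.float64(325.13035616043686))
```

Call:
jog_arm([
  [[0.45, 0, 0, 0, 0, 0, 1], [0.45, 0, 0.3, 0, 0, 0, 1], [0.45, 0, 0.7, 0, 0, 0, 1], [0.45, 0, 0.9, 0, 0, 0, 1], [0.45, 0, 0.9, 0, 0, 0, 1]],
])

```text
time_s: 19.3
tool_pos: [0.6133, 0.3043, 0.2354]
tool_rot: [-179.9, 0.4, 52.9]
force: [0.1, 0.3, 0.7]
grip_width: 0.0005
grasp_force: 0.0
```

Call:
jog_arm([
  [[0, 0, 0.24, 0, 0, 0, 1], [0, 0, 0.24, 0, 0, 0, 1], [0, 0, 0.24, 0, 0, 0, 1], [0, 0, 0.24, 0, 0, 0, 1]],
])

```text
time_s: 19.7
tool_pos: [0.6162, 0.3064, 0.2173]
tool_rot: [179.9, -0.2, 53.0]
force: [0.6, 0.1, -0.0]
grip_width: -0.0001
grasp_force: 0.0
```

```bash
python3 - <<'E'
from h import *
o=env.get_obs();print(cframe(o['tool_pos']),o['tool_rot'],o['force'],o['time_s'])
E
```

```text
(np.float64(145.19965120500038), np.float64(-0.7512901852166493), np.float64(217.31669651094313)) [ 1.79929740e+02 -1.65473867e-01  5.29975526e+01] [ 0.55306136  0.07332953 -0.0232387 ] 19.7
```

Call:
jog_arm([
  [[-0.3, 0, 0, 0, 0, 0, 1], [-0.38, 0, 0.01, 0, 0, 0, 1], [-0.5, 0, -0.01, 0, 0, 0, 1], [-0.61, 0, -0.02, 0, 0, 0, 1], [-0.73, 0, -0.02, 0, 0, 0, 1]],
])

```text
time_s: 20.2
tool_pos: [0.5721, 0.2482, 0.2185]
tool_rot: [179.9, -0.2, 53.0]
force: [1.8, 2.3, 2.9]
grip_width: 0.0002
grasp_force: 1.9
```

Call:
jog_arm([
  [[-0.11, 0, 0.01, 0, 0, 0, 1], [-0.22, 0, 0.035, 0, 0, 0, 1], [-0.33, 0, 0.07, 0, 0, 0, 1], [-0.44, 0, 0.115, 0, 0, 0, 1], [-0.54, 0, 0.17, 0, 0, 0, 1]],
])

```text
time_s: 20.7
tool_pos: [0.5381, 0.2036, 0.1991]
tool_rot: [-180.0, 0.1, 53.0]
force: [2.1, -0.1, 2.2]
grip_width: 0.0004
grasp_force: 1.1
```

Call:
jog_arm([
  [[-0.09, 0, 0.06, 0, 0, 0, 1], [-0.18, 0, 0.13, 0, 0, 0, 1], [-0.26, 0, 0.215, 0, 0, 0, 1], [-0.336, 0, 0.305, 0, 0, 0, 1], [-0.395, 0, 0.4, 0, 0, 0, 1]],
])

```text
time_s: 21.2
tool_pos: [0.5144, 0.1728, 0.1588]
tool_rot: [-180.0, 0.0, 53.0]
force: [0.8, 0.4, 1.0]
grip_width: 0.0005
grasp_force: 0.6
```

Call:
jog_arm([
  [[-0.055, 0, 0.1, 0, 0, 0, 1], [-0.095, 0, 0.21, 0, 0, 0, 1], [-0.13, 0, 0.32, 0, 0, 0, 1], [-0.135, 0, 0.35, 0, 0, 0, 1], [-0.135, 0, 0.35, 0, 0, 0, 1]],
])

```text
time_s: 21.7
tool_pos: [0.5072, 0.1631, 0.1282]
tool_rot: [-179.9, -0.1, 53.0]
force: [-9.7, -3.1, 24.2]
grip_width: 0.0
grasp_force: 12.3
```

```bash
python3 - <<'E'
from h import *
p,d=env.read_camera('side');o=env.get_obs();print(cframe(o['tool_pos']),o['tool_rot'],o['force'],o['time_s'])
cv2.imwrite('pics/c6.png',cv2.resize(p[100:250,190:340],(600,600),interpolation=cv2.INTER_CUBIC)[:,:,::-1])
E
```

```text
(np.float64(-34.8135828294725), np.float64(0.03132568205705538), np.float64(128.16310731144424)) [-1.79918561e+02 -8.90612558e-02  5.30215355e+01] [-8.62959954 -1.88677446 24.13453634] 21.75
```

View pics/c6.png

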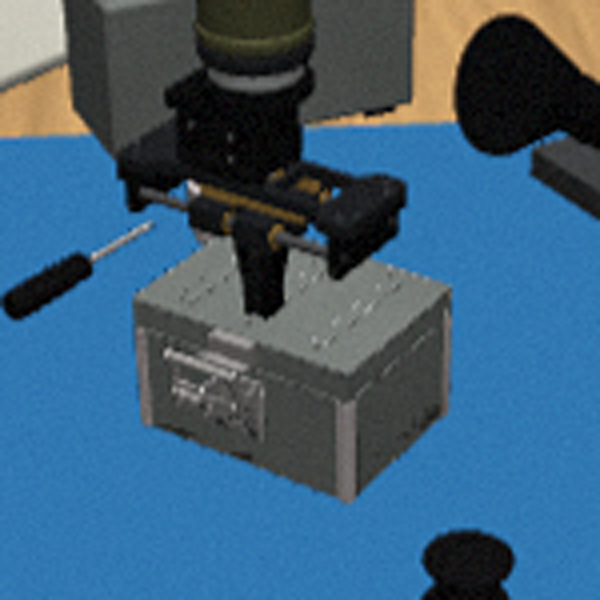

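Call:
jog_arm([
  [[0, 0, -0.3, 0, 0, 0, 0.5], [0.3, 0, -0.7, 0, 0, 0, 0], [0.6, 0, -1, 0, 0, 0, 0], [0.9, 0, -1, 0, 0, 0, 0], [0.9, 0, -1, 0, 0, 0, 0]],
])

```text
time_s: 22.25
tool_pos: [0.5621, 0.2388, 0.2243]
tool_rot: [180.0, -0.1, 53.3]
force: [0.0, 1.3, -1.2]
grip_width: 0.0328
grasp_force: 0.0
```

```bash
python3 - <<'E'
from h import *
ims=[]
for n in('top','side'):
    p,d=env.read_camera(n); np.savez('pics/%s7.npz'%n,p=p,d=d); X,Y,Z=cframe(cloud(n,d))
    m=(X<-71)&(X>-150)&(abs(Y)<45)&(Z>15)
    for y0,y1 in((-34,-24),(-12,12),(24,34)):
        k=m&(Y>y0)&(Y<y1); o=np.argsort(-Z[k]); a=np.c_[X[k],Y[k],Z[k]][o]
        print(n,y0,k.sum(),a[::max(1,k.sum()//16)].round(0).astype(int).tolist())
    k=(Z>105)&(Z<125)&(abs(X)<80)&(abs(Y)<95); print('lid top z front/back',np.median(Z[k&(X<-30)]),np.median(Z[k&(X>20)]), np.percentile(X[k],[1,99]),np.percentile(Y[k],[1,99]))
    u=proj(n,[C0[0]-.095*np.cos(YAW),C0[1]-.095*np.sin(YAW),.09]).astype(int); print(u)
    ims.append(cv2.resize(p[u[1]-25:u[1]+25,u[0]-32:u[0]+33],(400,308),interpolation=cv2.INTER_CUBIC))
cv2.imwrite('pics/c7.png',np.hstack(ims)[:,:,::-1]); print(cframe(env.get_obs()['tool_pos']))
E
```

```text
top -34 18 [[-107, -24, 116], [-105, -26, 115], [-107, -28, 114], [-109, -30, 113], [-112, -29, 113], [-108, -26, 111], [-110, -28, 111], [-112, -26, 110], [-104, -30, 105], [-102, -29, 100], [-100, -27, 95], [-101, -25, 93], [-97, -30, 89], [-97, -26, 87], [-94, -25, 82], [-98, -24, 81], [-93, -29, 68], [-89, -26, 64]]
top -12 205 [[-111, -2, 121], [-109, -4, 114], [-106, 5, 113], [-110, 2, 110], [-91, 3, 108], [-90, 10, 105], [-90, 7, 102], [-124, -9, 100], [-84, -2, 100], [-120, 7, 99], [-92, -12, 97], [-118, 8, 96], [-114, -9, 94], [-113, -2, 89], [-101, 10, 84], [-99, 8, 80], [-94, -12, 76], [-91, 7, 70]]
top 24 11 [[-106, 25, 120], [-113, 26, 116], [-111, 28, 113], [-107, 27, 113], [-109, 26, 112], [-103, 27, 112], [-100, 28, 96], [-98, 26, 94], [-100, 25, 92], [-96, 24, 84], [-92, 26, 68]]
lid top z front/back 115.01083342825115 115.1890297554501 [-72.31148699  60.73941801] [-90.92483845  79.74742696]
[233 237]
side -34 42 [[-112, -28, 114], [-109, -29, 112], [-114, -29, 109], [-107, -28, 108], [-111, -27, 104], [-71, -32, 99], [-110, -26, 99], [-107, -27, 98], [-109, -28, 96]
[... 456 characters left out ...]
 [-73, 9, 73], [-100, -11, 65]]
side 24 27 [[-113, 25, 115], [-71, 29, 114], [-113, 25, 112], [-117, 25, 111], [-108, 32, 110], [-113, 25, 108], [-112, 26, 104], [-110, 24, 104], [-111, 30, 102], [-112, 27, 101], [-109, 26, 99], [-105, 25, 98], [-108, 27, 95], [-109, 29, 95], [-105, 26, 94], [-71, 33, 93], [-108, 26, 93], [-105, 26, 91], [-107, 31, 90], [-109, 26, 89], [-100, 26, 88], [-102, 24, 86], [-103, 27, 86], [-71, 28, 68], [-72, 31, 67], [-72, 33, 32], [-73, 29, 27]]
lid top z front/back 113.81554837489516 114.08093804331688 [-76.07659296  65.66701104] [-91.62139672  90.51328676]
[243 194]
(np.float64(54.23913531365012), np.float64(0.2986003454074244), np.float64(223.21131366980657))
```

View pics/c7.png

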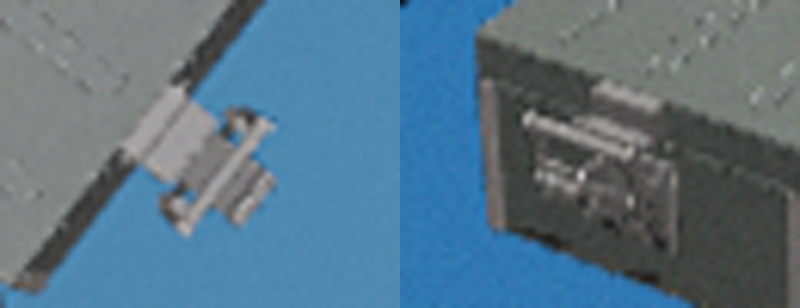

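```bash
cat >> plan.py <<'E'
C0=np.array([.5282,.1909]);YW=np.radians(53)
def W(X,z,t,Y=0):
    """case-frame mm; t = outward lean of the tool (deg)"""
    e=(R.from_euler('z',YW)*R.from_euler('y',-t,degrees=True)*R.from_euler('x',np.pi)).as_euler('xyz',degrees=True)
    c,s=np.cos(YW),np.sin(YW)
    return ([C0[0]+(X*c-Y*s)*1e-3,C0[1]+(X*s+Y*c)*1e-3,z*1e-3],e)
def setcmd():
    from cell import env
    o=env.get_obs(); json.dump([o['tool_pos'].tolist(),o['tool_rot'].tolist()],open(F,'w'))
def rows(ws):
    for w in ws[:-1]: plan([w],save=False)
    plan([ws[-1]])
E
python3 - <<'E'
from h import *; import plan
from plan import *
# triangulate bar: bright pixels, fit in each view via depth-labelled points
T={n:np.load('pics/%s7.npz'%n) for n in('top','side')}
for n in T:
    X,Y,Z=cframe(cloud(n,T[n]['d'])); g=cv2.cvtColor(T[n]['p'],cv2.COLOR_RGB2GRAY)
    m=(X<-100)&(X>-122)&(abs(Y)<32)&(Z>106)
    print(n,m.sum(),np.median(X[m]),np.median(Z[m]),Z[m].max(),np.percentile(X[m],[10,90]),np.percentile(Y[m],[1,99]))
    v,u=np.nonzero(m); print(u.mean(),v.mean()); T[n]=(u.mean(),v.mean())
o1,d1=ray('top',*T['top']);o2,d2=ray('side',*T['side'])
s=np.linalg.lstsq(np.c_[d1,-d2],o2-o1,rcond=None)[0]; a=o1+s[0]*d1;b=o2+s[1]*d2; print('tri',cframe((a+b)/2),np.linalg.norm(a-b))
o=env.get_obs();print(cframe(o['tool_pos']),o['tool_rot'])
setcmd()
print('move');plan.plan([W(-40,240,0),W(-120,250,8),W(-132,210,18.6),W(-131.9,172,18.6)])
E
```

```text
top 64 -108.61394725428158 113.01599719275512 121.19843190380331 [-111.44609178 -106.01476176] [-29.34157215  27.30891524]
237.015625 239.890625
side 51 -112.83723406207437 111.23611767700203 115.86137770684368 [-114.81955592 -108.65609464] [-29.1934605   25.09477781]
240.15686274509804 191.05882352941177
tri (np.float64(-108.64678653040924), np.float64(-0.059313447406700304), np.float64(108.39170415651105)) 0.001108771274645548
(np.float64(54.23913531365012), np.float64(0.2986003454074244), np.float64(223.21131366980657)) [-1.79971205e+02  1.70309547e-01  5.30636894e+01]
moveTraceback (most recent call last):
  File "<stdin>", line 14, in <module>
AttributeError: 'function' object has no attribute 'plan'
```

```bash
python3 - <<'E'
from plan import *
setcmd()
plan([W(-40,240,0),W(-120,250,8),W(-132,210,18.6),W(-131.5,172,18.6)])
E
```

```text
[-0.943, 0.002, -0.165, 0.0, 0.001, 0.0] rows>=1.9 
[-0.8, -0.001, -0.1, 0.0, 0.044, 0.0] rows>=1.6 
[-0.174, 0.0, 0.379, 0.0, 0.059, 0.0] rows>=1.2 
[-0.116, 0.0, 0.362, 0.0, 0.0, 0.0] rows>=0.8
```

Call:
jog_arm([
  [[-0.3, 0, -0.165, 0, 0, 0, 0], [-0.6, 0, -0.165, 0, 0, 0, 0], [-0.943, 0, -0.165, 0, 0, 0, 0], [-0.943, 0, -0.165, 0, 0, 0, 0]],
])

```text
time_s: 22.75
tool_pos: [0.5021, 0.1533, 0.2406]
tool_rot: [-179.9, 0.2, 52.7]
force: [0.3, -0.1, 0.9]
grip_width: 0.0724
grasp_force: 0.0
```

Call:
jog_arm([
  [[-0.4, 0, -0.1, 0, 0.02, 0, 0], [-0.8, 0, -0.1, 0, 0.044, 0, 0], [-0.8, 0, -0.1, 0, 0.044, 0, 0], [-0.8, 0, -0.1, 0, 0.044, 0, 0]],
])

```text
time_s: 23.15
tool_pos: [0.4554, 0.094, 0.2514]
tool_rot: [-179.9, -8.0, 52.9]
force: [-0.6, 0.4, -0.2]
grip_width: 0.0866
grasp_force: 0.0
```

Call:
jog_arm([
  [[-0.09, 0, 0.2, 0, 0.03, 0, 0], [-0.174, 0, 0.379, 0, 0.059, 0, 0], [-0.174, 0, 0.379, 0, 0.059, 0, 0], [-0.174, 0, 0.379, 0, 0.059, 0, 0]],
])

```text
time_s: 23.55
tool_pos: [0.4495, 0.0861, 0.2115]
tool_rot: [-180.0, -18.4, 53.0]
force: [0.4, -0.2, 1.3]
grip_width: 0.0868
grasp_force: 0.0
```

Call:
jog_arm([
  [[-0.116, 0, 0.362, 0, 0, 0, 0], [-0.116, 0, 0.362, 0, 0, 0, 0], [-0.116, 0, 0.362, 0, 0, 0, 0], [-0.116, 0, 0.362, 0, 0, 0, 0], [-0.116, 0, 0.362, 0, 0, 0, 0]],
])

```text
time_s: 24.05
tool_pos: [0.4508, 0.0865, 0.1754]
tool_rot: [179.9, -18.7, 53.1]
force: [0.9, -0.5, -0.4]
grip_width: 0.087
grasp_force: 0.0
```

```bash
python3 - <<'E'
from h import *
from plan import *
o=env.get_obs();print(cframe(o['tool_pos']),o['tool_rot'],o['grip_width'],o['qpos'].round(0),o['time_s'])
setcmd(); plan([W(-131.5+25.5,172-75.5,18.6,-.5)])
E
```

```text
(np.float64(-129.93063686705318), np.float64(-0.980046854061535), np.float64(175.35236785251706)) [179.88429958 -18.65387813  53.077411  ] 0.08701223074610018 [-37. -15.  30. 125.  -7.  55. -41.] 24.05
[-0.025, -0.006, 0.824, 0.001, 0.0, 0.0] rows>=1.6
```

Call:
jog_arm([
  [[-0.01, 0, 0.3, 0, 0, 0, 0], [-0.02, 0, 0.6, 0, 0, 0, 0], [-0.02, 0, 0.82, 0, 0, 0, 0], [-0.02, 0, 0.82, 0, 0, 0, 0], [-0.02, 0, 0.82, 0, 0, 0, 0]],
])

```text
time_s: 24.55
tool_pos: [0.4645, 0.1054, 0.096]
tool_rot: [180.0, -18.6, 53.0]
force: [0.9, -0.1, 0.4]
grip_width: 0.087
grasp_force: 0.0
```

```bash
python3 - <<'E'
from h import *
p,d=env.read_camera('side');p,d=env.read_camera('side')
o=env.get_obs();print(cframe(o['tool_pos']),o['tool_rot'],o['force'],o['qpos'].round(0),o['time_s'])
u=proj('side',o['tool_pos']).astype(int)
cv2.imwrite('pics/c8.png',cv2.resize(p[u[1]-45:u[1]+30,u[0]-50:u[0]+50],(800,600),interpolation=cv2.INTER_CUBIC)[:,:,::-1])
E
```

```text
(np.float64(-106.1611847002333), np.float64(-1.1692001039391788), np.float64(96.93039732648366)) [179.9064179  -18.68509104  53.023132  ] [-0.03620381  0.67008208 -0.23245214] [-40.  -6.  33. 128. -14.  44. -35.] 24.65
```

View pics/c8.png

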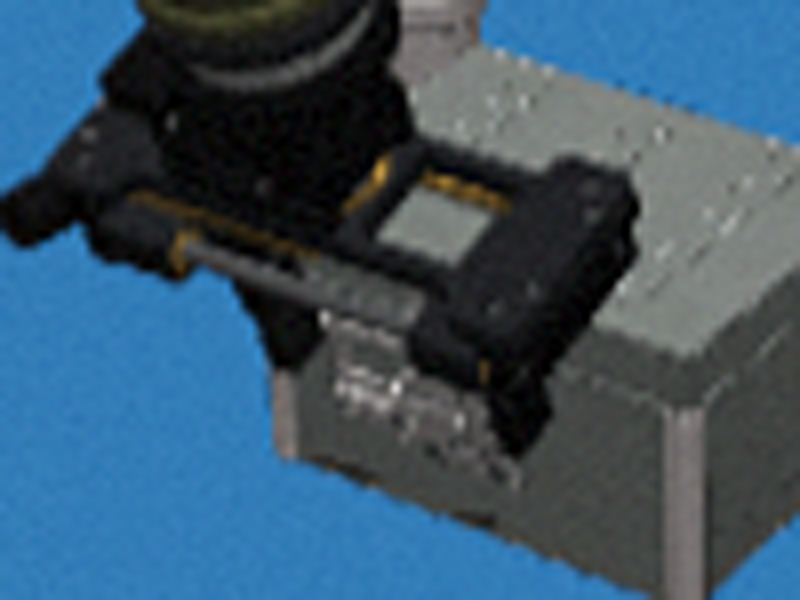

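Call:
jog_arm([
  [[0, 0, 0, 0, 0, 0, 0.3], [0, 0, 0, 0, 0, 0, 0.4], [0, 0, 0, 0, 0, 0, 0.4], [0, 0, 0, 0, 0, 0, 0.4], [0, 0, 0, 0, 0, 0, 0.4]],
], grip_force=15)

```text
time_s: 25.15
tool_pos: [0.464, 0.1054, 0.0953]
tool_rot: [-180.0, -18.6, 53.0]
force: [-1.3, -0.7, 2.3]
grip_width: 0.0588
grasp_force: 15.0
```

```bash
python3 - <<'E'
from h import *
from plan import *
o=env.get_obs();X,Y,Z=cframe(o['tool_pos']);print(X,Y,Z,o['tool_rot'],o['grip_width'],o['grasp_force'],o['force'])
setcmd()
pv=np.array([-96,65.5]); v=np.array([X,Z])-pv
ws=[]
for a in(5.5,11,16.5,22,27.5,33):
    c,s=np.cos(np.radians(a)),np.sin(np.radians(a)) # rotate toward +X (clockwise)
    w=pv+[v[0]*c+v[1]*s,-v[0]*s+v[1]*c]; ws.append(W(w[0],w[1],18.65-a,Y)); print(a,w.round(1))
for w in ws: plan([w],save=False)
E
```

```text
-106.90611869283676 -0.20979719668198782 95.26446454017649 [-179.9990225   -18.56048497   53.0065275 ] 0.05880893424698676 15.00018331920728 [-1.30456026 -0.72704159  2.26359552]
5.5 [-104.    96.2]
11 [-101.    96.8]
16.5 [-98.   97.1]
22 [-95.   97.2]
27.5 [-91.9  96.9]
33 [-88.9  96.4]
[0.03, 0.0, 0.001, 0.0, -0.03, 0.0] rows>=0.6 
[0.061, 0.0, 0.004, 0.0, -0.061, 0.0] rows>=1.3 
[0.09, 0.0, 0.011, 0.0, -0.091, 0.0] rows>=1.9 
[0.119, 0.0, 0.02, 0.0, -0.122, 0.0] rows>=2.6 
[0.147, 0.0, 0.032, 0.0, -0.152, 0.0] rows>=3.2 
[0.174, 0.0, 0.046, 0.0, -0.183, 0.0] rows>=3.8
```

Call:
jog_arm([
  [[0.03, 0, 0.001, 0, -0.03, 0, 0.4], [0.061, 0, 0.004, 0, -0.061, 0, 0.4], [0.09, 0, 0.011, 0, -0.091, 0, 0.4], [0.119, 0, 0.02, 0, -0.122, 0, 0.4], [0.119, 0, 0.02, 0, -0.122, 0, 0.4]],
])

```text
time_s: 25.65
tool_pos: [0.4719, 0.116, 0.0964]
tool_rot: [179.9, 3.6, 53.2]
force: [0.4, -0.0, 3.0]
grip_width: 0.0588
grasp_force: 15.0
```

Call:
jog_arm([
  [[0.015, 0, 0.003, 0, -0.015, 0, 0.4], [0.03, 0, 0.003, 0, -0.03, 0, 0.4], [0.045, 0, 0.005, 0, -0.045, 0, 0.4], [0.061, 0, 0.008, 0, -0.061, 0, 0.4], [0.061, 0, 0.008, 0, -0.061, 0, 0.4]],
])

```text
time_s: 26.15
tool_pos: [0.4752, 0.1202, 0.0954]
tool_rot: [180.0, 14.3, 53.1]
force: [1.0, 0.6, 0.0]
grip_width: 0.0585
grasp_force: 15.0
```

```bash
python3 - <<'E'
from h import *
p,d=env.read_camera('side')
o=env.get_obs();print(cframe(o['tool_pos']),o['tool_rot'],o['force'],o['grip_width'],o['qpos'].round(0),o['time_s'])
u=proj('side',o['tool_pos']).astype(int)
cv2.imwrite('pics/c9.png',cv2.resize(p[u[1]-45:u[1]+30,u[0]-50:u[0]+50],(800,600),interpolation=cv2.INTER_CUBIC)[:,:,::-1])
E
```

```text
(np.float64(-88.53013169272477), np.float64(-0.18002479561474855), np.float64(95.46154817388842)) [-179.98425434   14.2359604    53.02140476] [ 2.05849876  1.47562938 -1.47728239] 0.0587373345918539 [-46.  16.  27. 107.   1.  71. -57.] 26.2
```

Call:
jog_arm([
  [[0.005, 0, 0.02, 0, 0, 0, 0.4], [0.01, 0, 0.04, 0, 0, 0, 0.4], [0.01, 0, 0.04, 0, 0, 0, 0.4], [0.01, 0, 0.04, 0, 0, 0, 0.4]],
])

```text
time_s: 26.6
tool_pos: [0.4752, 0.1202, 0.0921]
tool_rot: [180.0, 14.2, 53.0]
force: [0.7, 2.5, 3.1]
grip_width: 0.0589
grasp_force: 15.0
```

Call:
jog_arm([
  [[0.004, 0, 0.015, 0, 0, 0, 0.4], [0.007, 0, 0.029, 0, 0, 0, 0.4], [0.007, 0, 0.029, 0, 0, 0, 0.4], [0.007, 0, 0.029, 0, 0, 0, 0.4]],
])

```text
time_s: 27.0
tool_pos: [0.4756, 0.1208, 0.0892]
tool_rot: [180.0, 14.2, 53.0]
force: [1.7, 4.7, 5.2]
grip_width: 0.0587
grasp_force: 15.0
```

```bash
python3 - <<'E'
from h import *
o=env.get_obs();print(cframe(o['tool_pos']),o['tool_rot'],o['force'],o['wrist_torque'],o['grip_width'],o['time_s'])
E
```

```text
(np.float64(-87.58656847719804), np.float64(-0.1813586916581747), np.float64(89.2404248298135)) [179.9713147   14.21063135  53.03473954] [1.65047899 4.70367718 5.20302233] [ 0.98275713 -0.34815145 -0.06381357] 0.058734835219605465 27.0
```

Call:
jog_arm([
  [[0.005, 0, 0.012, 0, 0, 0, 0.4], [0.005, 0, 0.012, 0, 0, 0, 0.4], [0.005, 0, 0.012, 0, 0, 0, 0.4]],
])

```text
time_s: 27.3
tool_pos: [0.4759, 0.1212, 0.0882]
tool_rot: [180.0, 14.2, 53.0]
force: [2.4, 5.6, 6.8]
grip_width: 0.0586
grasp_force: 15.0
```

Call:
jog_arm([
  [[0, 0, 0, 0, 0, 0, 0.3], [0, 0, 0, 0, 0, 0, 0.15], [0, 0, 0, 0, 0, 0, 0], [0, 0, 0, 0, 0, 0, 0], [0, 0, 0, 0, 0, 0, 0]],
])

```text
time_s: 27.8
tool_pos: [0.4745, 0.1194, 0.0871]
tool_rot: [-180.0, 14.5, 53.0]
force: [-0.3, 0.0, 1.1]
grip_width: 0.0832
grasp_force: 0.0
```

Call:
jog_arm([
  [[0, 0, -0.2, 0, 0, 0, 0], [0, 0, -0.5, 0, 0, 0, 0], [0, 0, -1, 0, 0, 0, 0], [0, 0, -1, 0, 0, 0, 0], [0, 0, -1, 0, 0, 0, 1]],
])

```text
time_s: 28.3
tool_pos: [0.4906, 0.14, 0.1852]
tool_rot: [179.9, 14.3, 53.0]
force: [-0.8, -0.1, -0.9]
grip_width: 0.0839
grasp_force: 0.0
```

Call:
jog_arm([
  [[0.4, 0, -0.2, 0, 0, 0, 1], [0.8, 0, -0.3, 0, 0, 0, 1], [0.8, 0, -0.3, 0, 0, 0, 1]],
])

```text
time_s: 28.6
tool_pos: [0.5411, 0.2124, 0.1902]
tool_rot: [-179.9, 14.5, 53.4]
force: [-0.6, 0.5, -0.5]
grip_width: 0.0627
grasp_force: 0.0
```

```bash
python3 - <<'E'
from h import *
ims=[]
for n in('top','side'):
    p,d=env.read_camera(n); np.savez('pics/%s9.npz'%n,p=p,d=d); X,Y,Z=cframe(cloud(n,d))
    m=(X<-74)&(X>-160)&(abs(Y)<11)&(Z>15)
    o=np.argsort(X[m]); a=np.c_[X[m],Y[m],Z[m]][o]; print(n,m.sum(),a[::max(1,m.sum()//22)].round(0).astype(int)[:,[0,2]].tolist())
    m=(X<-74)&(X>-160)&(abs(Y)>19)&(abs(Y)<33)&(Z>60)
    o=np.argsort(-Z[m]); a=np.c_[X[m],Y[m],Z[m]][o]; print(n,'arms',m.sum(),a[::max(1,m.sum()//20)].round(0).astype(int).tolist())
    u=proj(n,[C0[0]-.095*np.cos(YAW),C0[1]-.095*np.sin(YAW),.09]).astype(int)
    ims.append(cv2.resize(p[u[1]-25:u[1]+25,u[0]-32:u[0]+33],(400,308),interpolation=cv2.INTER_CUBIC))
cv2.imwrite('pics/c10.png',np.hstack(ims)[:,:,::-1]); o=env.get_obs();print(cframe(o['tool_pos']),o['tool_rot'])
E
```

```text
top 211 [[-137, 69], [-135, 75], [-131, 66], [-129, 69], [-126, 72], [-122, 69], [-119, 67], [-117, 71], [-114, 65], [-111, 69], [-107, 58], [-105, 71], [-102, 71], [-99, 64], [-96, 70], [-93, 64], [-92, 67], [-91, 102], [-88, 100], [-85, 101], [-83, 107], [-80, 105], [-77, 104], [-75, 112]]
top arms 66 [[-84, -24, 111], [-79, 26, 109], [-80, 22, 107], [-79, -21, 107], [-78, -26, 106], [-78, 20, 105], [-77, 27, 104], [-84, 24, 103], [-85, -29, 99], [-88, 25, 98], [-88, -25, 93], [-89, -27, 89], [-91, 28, 80], [-88, 23, 77], [-96, 21, 76], [-88, -24, 75], [-86, 21, 73], [-95, -23, 71], [-87, 20, 70], [-96, -21, 67], [-95, -27, 66], [-94, -19, 63]]
side 192 [[-144, 72], [-138, 66], [-136, 59], [-132, 63], [-127, 63], [-123, 62], [-120, 66], [-118, 68], [-113, 64], [-107, 68], [-104, 65], [-101, 59], [-97, 64], [-95, 68], [-94, 66], [-93, 60], [-91, 95], [-89, 66], [-87, 107], [-85, 70], [-83, 103], [-81, 104], [-79, 106], [-77, 110]]
side arms 106 [[-85, -25, 108], [-85, 22, 104], [-85, -25, 104], [-89, -28, 101], [-90, 26, 99], [-92, -30, 97], [-88, -23, 92], [-86, 26, 90], [-85, -24, 88], [-90, -28, 85], [-84, 28, 82], [-90, 31, 80], [-91, 26, 76], [-92, -25, 75], [-95, 27, 75], [-96, -21, 73], [-95, 20, 71], [-90, 21, 67], [-96, 27, 66], [-95, -23, 63], [-95, 24, 63], [-96, 21, 61]]
(np.float64(20.22552994628593), np.float64(0.41595499198970354), np.float64(191.22851834434007)) [-179.95030924   14.65179437   53.07429212]
```

View pics/c10.png

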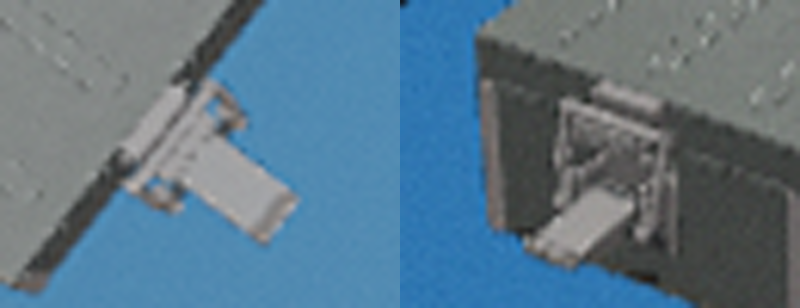

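The loop bar now sits over the keeper at side px about (250,190), and the lever stands straight out at about 1.57 rad. Next I plan the lever throw.

```bash
cat >> plan.py <<'E'
def lev(l,lean,r=44,lead=1.0):
    a=np.radians(lean); d=np.array([np.sin(a),-np.cos(a)]); t=np.array([np.cos(a),np.sin(a)])
    n=np.array([-np.cos(l),np.sin(l)]); P=np.array([-84,64])+r*np.array([-np.sin(l),-np.cos(l)])+(2.5-lead)*n
    tip=P-9.5*t*np.sign(t@-n); return tip-14*d
E
python3 - <<'E'
from h import *
from plan import *
o=env.get_obs();print(cframe(o['tool_pos']),o['tool_rot'],o['grip_width'])
setcmd()
plan([W(-50,240,0),W(-115,210,12),W(-124,150,20),W(-124,110,20)])
for l,a in((1.55,20),(1.2,24),(.9,28),(.6,32),(.4,34),(.2,35),(.1,35)): print(l,a,lev(l,a).round(1))
E
```

```text
(np.float64(20.22552994628593), np.float64(0.41595499198970354), np.float64(191.22851834434007)) [-179.95030924   14.65179437   53.07429212] 0.05504790011325152
[-0.803, 0.003, -0.294, 0.0, 0.081, 0.0] rows>=1.7 
[-0.649, 0.0, 0.301, 0.0, 0.067, 0.0] rows>=1.4 
[-0.213, 0.0, 0.568, 0.0, 0.045, 0.0] rows>=1.2 
[-0.137, 0.0, 0.375, 0.0, 0.0, 0.0] rows>=0.8 
1.55 20 [-123.9   81. ]
1.2 24 [-122.6   66.1]
0.9 28 [-134.4   45.7]
0.6 32 [-125.6   35.4]
0.4 34 [-118.2   30.4]
0.2 35 [-110.    27.2]
0.1 35 [-105.7   26.4]
```

Call:
jog_arm([
  [[-0.3, 0, -0.2, 0, 0.03, 0, 1], [-0.6, 0, -0.294, 0, 0.06, 0, 1], [-0.803, 0, -0.294, 0, 0.081, 0, 1], [-0.803, 0, -0.294, 0, 0.081, 0, 1]],
])

```text
time_s: 29.1
tool_pos: [0.4967, 0.145, 0.2428]
tool_rot: [-179.9, -0.3, 52.6]
force: [0.0, 0.9, -0.7]
grip_width: 0.0229
grasp_force: 0.0
```

Call:
jog_arm([
  [[-0.35, 0, 0.1, 0, 0.03, 0, 1], [-0.649, 0, 0.301, 0, 0.067, 0, 1], [-0.649, 0, 0.301, 0, 0.067, 0, 1], [-0.649, 0, 0.301, 0, 0.067, 0, 1]],
])

```text
time_s: 29.5
tool_pos: [0.4571, 0.098, 0.2098]
tool_rot: [-179.8, -12.2, 52.8]
force: [1.5, 0.6, 0.9]
grip_width: 0.001
grasp_force: 0.0
```

Call:
jog_arm([
  [[-0.1, 0, 0.3, 0, 0.02, 0, 1], [-0.213, 0, 0.568, 0, 0.045, 0, 1], [-0.213, 0, 0.568, 0, 0.045, 0, 1], [-0.213, 0, 0.568, 0, 0.045, 0, 1]],
])

```text
time_s: 29.9
tool_pos: [0.4556, 0.093, 0.1529]
tool_rot: [179.9, -20.3, 53.0]
force: [0.9, -0.3, 0.3]
grip_width: 0.0006
grasp_force: 0.0
```

Call:
jog_arm([
  [[-0.137, 0, 0.375, 0, 0, 0, 1], [-0.137, 0, 0.375, 0, 0, 0, 1], [-0.137, 0, 0.375, 0, 0, 0, 1], [-0.137, 0, 0.375, 0, 0, 0, 1]],
])

```text
time_s: 30.3
tool_pos: [0.4567, 0.0934, 0.1142]
tool_rot: [179.8, -20.5, 53.1]
force: [0.7, -0.3, 0.2]
grip_width: 0.0007
grasp_force: 0.0
```

```bash
sed -i 's/np.sign(t@-n)/np.clip(5*(t@-n),-1,1)/' plan.py; python3 - <<'E'
from h import *
from plan import *
o=env.get_obs();print(cframe(o['tool_pos']),o['tool_rot'],o['grip_width'],o['qpos'].round(1),o['time_s'])
setcmd()
L=[(1.6,20),(1.45,21),(1.3,22),(1.15,23.5),(1.0,25),(.85,27),(.7,29),(.6,30.5),(.5,32),(.4,33),(.3,34),(.2,35),(.12,35)]
def g(x): p=lev(*x); return W(p[0],p[1],x[1])
for x in L: print(x,lev(*x).round(1),end=' ')
print()
rows([g(x) for x in L[:5]]);print(); rows([g(x) for x in L[5:9]]);print(); rows([g(x) for x in L[9:]])
E
```

```text
(np.float64(-120.91001635438666), np.float64(-1.53125840532891), np.float64(114.24489510564385)) [179.83347701 -20.47215184  53.11699335] 0.0006804842916125429 [-43.2 -11.1  37.5 129.6 -11.5  45.7 -35.3] 30.3
(1.6, 20) [-123.8   83.2] (1.45, 21) [-124.    76.7] (1.3, 22) [-127.1   68.7] (1.15, 23.5) [-130.8   60. ] (1.0, 25) [-133.5   51.5] (0.85, 27) [-132.9   44.2] (0.7, 29) [-128.6   39. ] (0.6, 30.5) [-125.4   35.8] (0.5, 32) [-121.9   32.9] (0.4, 33) [-118.1   30.6] (0.3, 34) [-114.1   28.7] (0.2, 35) [-110.    27.2] (0.12, 35) [-106.6   26.5] 
[-0.136, -0.016, 0.281, 0.001, -0.003, 0.001] rows>=0.6 
[-0.16, -0.016, 0.341, 0.001, 0.003, 0.001] rows>=0.8 
[-0.217, -0.017, 0.405, 0.001, 0.008, 0.001] rows>=0.9 
[-0.282, -0.017, 0.473, 0.001, 0.017, 0.001] rows>=1.1 
[-0.338, -0.017, 0.544, 0.001, 0.025, 0.001] rows>=1.3 

[-0.024, 0.0, 0.068, 0.0, 0.011, 0.0] rows>=0.2 
[-0.008, 0.0, 0.134, 0.0, 0.022, 0.0] rows>=0.5 
[0.008, 0.0, 0.177, 0.0, 0.031, 0.0] rows>=0.6 
[0.028, 0.0, 0.217, 0.0, 0.039, 0.0] rows>=0.8 

[0.019, 0.0, 0.04, 0.0, 0.006, 0.0] rows>=0.1 
[0.043, 0.0, 0.077, 0.0, 0.011, 0.0] rows>=0.2 
[0.07, 0.0, 0.112, 0.0, 0.017, 0.0] rows>=0.4 
[0.095, 0.0, 0.136, 0.0, 0.017, 0.0] rows>=0.4
```

Call:
jog_arm([
  [[-0.1, -0.01, 0.24, 0, -0.003, 0, 1], [-0.13, -0.01, 0.31, 0, 0, 0, 1], [-0.19, -0.01, 0.375, 0, 0.008, 0, 1], [-0.25, -0.01, 0.443, 0, 0.017, 0, 1], [-0.31, -0.01, 0.514, 0, 0.025, 0, 1]],
])

```text
time_s: 30.8
tool_pos: [0.4512, 0.0857, 0.0566]
tool_rot: [179.7, -25.3, 53.1]
force: [0.6, 1.2, 5.3]
grip_width: 0.0003
grasp_force: 1.4
```

```bash
python3 - <<'E'
from h import *
from plan import *
env.read_camera('side'); p,d=env.read_camera('side'); X,Y,Z=cframe(cloud('side',d))
o=env.get_obs();print(cframe(o['tool_pos']),o['tool_rot'],o['force'],o['qpos'].round(1),o['time_s'])
m=(X<-86)&(X>-145)&(abs(Y)<11)&(Z>10)&(Z<80); i=np.argsort(X[m]); print(np.c_[X[m],Z[m]][i][::max(1,m.sum()//15)].round(0).tolist())
setcmd()
L=[(.85,27),(.7,29),(.6,30.5),(.5,32),(.4,33)]
def g(x): p=lev(*x); return W(p[0],p[1],x[1])
rows([g(x) for x in L])
E
```

```text
(np.float64(-133.1559956640174), np.float64(-0.6089820876906682), np.float64(54.26631282946309)) [179.91719917 -25.00227103  52.96110862] [-0.0295381  -0.83155759  1.71197981] [-45.3  -6.8  45.9 136.  -26.   36.4 -16.6] 30.9
[[-144.0, 52.0], [-144.0, 53.0], [-143.0, 49.0], [-143.0, 51.0], [-141.0, 45.0], [-141.0, 75.0], [-139.0, 71.0], [-139.0, 67.0], [-139.0, 53.0], [-138.0, 40.0], [-137.0, 49.0], [-136.0, 39.0], [-135.0, 68.0], [-132.0, 39.0], [-131.0, 42.0], [-125.0, 39.0], [-124.0, 35.0], [-95.0, 57.0], [-95.0, 60.0], [-92.0, 60.0], [-88.0, 69.0]]
[-0.04, -0.006, 0.092, 0.001, 0.011, 0.0] rows>=0.2 
[-0.023, -0.006, 0.158, 0.001, 0.022, 0.0] rows>=0.5 
[-0.008, -0.006, 0.2, 0.001, 0.031, 0.0] rows>=0.6 
[0.012, -0.007, 0.241, 0.001, 0.039, 0.0] rows>=0.8 
[0.036, -0.007, 0.278, 0.001, 0.044, 0.0] rows>=0.9
```

```bash
python3 - <<'E'
from plan import *
setcmd()
def g(x): p=lev(*x); return W(p[0],p[1],x[1])
rows([g(x) for x in [(.85,25.5),(.7,26.5),(.6,27.5),(.5,28.5),(.4,29.5)]])
E
```

```text
[-0.036, -0.006, 0.089, 0.001, 0.003, 0.0] rows>=0.2 
[-0.017, -0.006, 0.154, 0.001, 0.008, 0.0] rows>=0.3 
[-0.001, -0.006, 0.195, 0.001, 0.014, 0.0] rows>=0.4 
[0.02, -0.007, 0.234, 0.001, 0.019, 0.0] rows>=0.5 
[0.044, -0.007, 0.271, 0.001, 0.025, 0.0] rows>=0.5
```

Call:
jog_arm([
  [[-0.03, 0, 0.06, 0, 0.002, 0, 1], [-0.02, 0, 0.12, 0, 0.006, 0, 1], [-0.01, 0, 0.17, 0, 0.01, 0, 1], [0.01, 0, 0.215, 0, 0.017, 0, 1], [0.03, 0, 0.25, 0, 0.022, 0, 1]],
])

```text
time_s: 31.4
tool_pos: [0.4564, 0.0954, 0.0327]
tool_rot: [179.9, -28.9, 53.1]
force: [-0.5, -0.4, 1.2]
grip_width: 0.0005
grasp_force: 0.6
```

```bash
python3 - <<'E'
from h import *
from plan import *
env.read_camera('side'); p,d=env.read_camera('side'); X,Y,Z=cframe(cloud('side',d))
o=env.get_obs();print(cframe(o['tool_pos']),o['tool_rot'],o['force'],o['qpos'].round(1),o['time_s'])
m=(X<-86)&(X>-145)&(abs(Y)<11)&(Z>5)&(Z<70); i=np.argsort(X[m]); print(np.c_[X[m],Z[m]][i][::max(1,m.sum()//15)].round(0).tolist())
m=(X<-75)&(X>-97)&(abs(Y)<30)&(abs(Y)>18)&(Z>85); print('bar',m.sum(),np.median(X[m]),np.percentile(Z[m],[50,95]))
setcmd()
def g(x): p=lev(*x); return W(p[0],p[1],x[1])
rows([g(x) for x in [(.4,29.5),(.3,30),(.2,30),(.12,30),(.05,30)]])
E
```

```text
(np.float64(-120.16392587411065), np.float64(0.5318716391807254), np.float64(31.942251465237188)) [-179.99379726  -28.8127665    53.04469381] [ 0.10184369 -0.56773799  0.36258692] [-47.7  -1.7  50.7 137.9 -42.8  34.    0.4] 31.5
[[-134.0, 46.0], [-131.0, 41.0], [-129.0, 25.0], [-126.0, 24.0], [-125.0, 19.0], [-123.0, 16.0], [-121.0, 17.0], [-99.0, 41.0], [-97.0, 38.0], [-97.0, 44.0], [-96.0, 45.0], [-96.0, 48.0], [-93.0, 39.0], [-92.0, 46.0], [-91.0, 52.0], [-90.0, 47.0], [-90.0, 59.0], [-89.0, 65.0], [-88.0, 64.0], [-87.0, 58.0]]
bar 41 -88.09133208479417 [100.16415109 104.75811014]
[0.02, 0.005, 0.015, 0.0, 0.004, 0.0] rows>=0.1 
[0.047, 0.005, 0.05, 0.0, 0.007, 0.0] rows>=0.1 
[0.078, 0.005, 0.081, 0.0, 0.007, 0.0] rows>=0.2 
[0.105, 0.005, 0.104, 0.0, 0.007, 0.0] rows>=0.3 
[0.13, 0.005, 0.122, 0.0, 0.007, 0.0] rows>=0.4
```

Call:
jog_arm([
  [[0.02, 0, 0.015, 0, 0.003, 0, 1], [0.047, 0, 0.05, 0, 0.005, 0, 1], [0.078, 0, 0.081, 0, 0.007, 0, 1], [0.105, 0, 0.104, 0, 0.007, 0, 1], [0.105, 0, 0.104, 0, 0.007, 0, 1]],
])

```text
time_s: 32.0
tool_pos: [0.4639, 0.1069, 0.0277]
tool_rot: [180.0, -30.1, 53.1]
force: [-0.7, -0.7, -0.0]
grip_width: -0.0003
grasp_force: 0.0
```

```bash
python3 - <<'E'
from h import *
from plan import *
env.read_camera('side'); p,d=env.read_camera('side'); X,Y,Z=cframe(cloud('side',d))
o=env.get_obs();print(cframe(o['tool_pos']),o['tool_rot'],o['force'],o['qpos'].round(1),o['time_s'])
m=(X<-78)&(X>-145)&(abs(Y)<11)&(Z>5)&(Z<70); i=np.argsort(-Z[m]); print(np.c_[X[m],Z[m]][i][::max(1,m.sum()//25)].round(0).tolist())
m=(X<-75)&(X>-97)&(abs(Y)<30)&(abs(Y)>18)&(Z>85); print('bar',m.sum(),np.median(X[m]),np.percentile(Z[m],[50,95]))
E
```

```text
(np.float64(-106.33813431639918), np.float64(0.7604352696134881), np.float64(27.54982257432273)) [179.98554601 -30.06668486  53.05907085] [-0.0487468  -0.76664473 -0.04163864] [-48.4   0.8  50.9 137.7 -49.4  33.8   5.6] 32.1
[[-87.0, 64.0], [-87.0, 63.0], [-89.0, 60.0], [-84.0, 57.0], [-89.0, 57.0], [-90.0, 55.0], [-111.0, 54.0], [-82.0, 52.0], [-88.0, 50.0], [-85.0, 48.0], [-107.0, 48.0], [-83.0, 48.0], [-87.0, 48.0], [-89.0, 46.0], [-87.0, 46.0], [-123.0, 44.0], [-125.0, 42.0], [-119.0, 42.0], [-86.0, 42.0], [-86.0, 40.0], [-84.0, 39.0], [-86.0, 38.0], [-87.0, 38.0], [-116.0, 36.0], [-112.0, 34.0], [-84.0, 33.0], [-90.0, 33.0], [-84.0, 32.0], [-110.0, 28.0], [-112.0, 16.0], [-110.0, 15.0], [-111.0, 14.0], [-106.0, 12.0], [-145.0, 5.0]]
bar 31 -88.15562667761517 [100.96354532 106.35881749]
```

```bash
python3 - <<'E'
from plan import *
setcmd(); plan([W(-122,50,28),W(-128,115,20),W(-118,190,8),W(-60,240,0)])
E
```

```text
[-0.023, 0.008, -0.273, 0.0, -0.011, 0.0] rows>=0.5 
[0.253, 0.0, -0.601, 0.0, -0.045, 0.0] rows>=1.3 
[0.35, 0.0, -0.671, 0.0, -0.067, 0.0] rows>=1.5 
[0.644, 0.0, -0.415, 0.0, -0.044, 0.0] rows>=1.5
```

Call:
jog_arm([
  [[-0.02, 0, -0.13, 0, -0.005, 0, 1], [-0.023, 0, -0.273, 0, -0.011, 0, 1], [-0.023, 0, -0.273, 0, -0.011, 0, 1]],
])

```text
time_s: 32.4
tool_pos: [0.4553, 0.0937, 0.0516]
tool_rot: [179.9, -28.3, 53.1]
force: [0.9, -0.5, -0.2]
grip_width: 0.0007
grasp_force: 0.0
```

Call:
jog_arm([
  [[0.12, 0, -0.3, 0, -0.022, 0, 1], [0.253, 0, -0.601, 0, -0.045, 0, 1], [0.253, 0, -0.601, 0, -0.045, 0, 1], [0.253, 0, -0.601, 0, -0.045, 0, 1]],
])

```text
time_s: 32.8
tool_pos: [0.4517, 0.09, 0.1163]
tool_rot: [179.9, -20.2, 53.2]
force: [-0.9, -0.5, 0.2]
grip_width: 0.0001
grasp_force: 0.0
```

Call:
jog_arm([
  [[0.17, 0, -0.33, 0, -0.033, 0, 1], [0.35, 0, -0.671, 0, -0.067, 0, 1], [0.35, 0, -0.671, 0, -0.067, 0, 1], [0.35, 0, -0.671, 0, -0.067, 0, 1]],
])

```text
time_s: 33.2
tool_pos: [0.456, 0.0976, 0.1884]
tool_rot: [-179.9, -7.9, 53.1]
force: [-0.1, -0.7, -1.2]
grip_width: 0.0005
grasp_force: 0.0
```

Call:
jog_arm([
  [[0.3, 0, -0.415, 0, -0.02, 0, 1], [0.644, 0, -0.415, 0, -0.044, 0, 1], [0.644, 0, -0.415, 0, -0.044, 0, 1], [0.644, 0, -0.415, 0, -0.044, 0, 1]],
])

```text
time_s: 33.6
tool_pos: [0.49, 0.143, 0.236]
tool_rot: [-179.8, 0.3, 53.1]
force: [-0.6, -0.6, -0.8]
grip_width: 0.0006
grasp_force: 0.0
```

```bash
python3 - <<'E'
from h import *
for n in('side','top'):
    p,d=env.read_camera(n); X,Y,Z=cframe(cloud(n,d))
    m=(X<-74)&(X>-145)&(abs(Y)<11)&(Z>5)&(Z<75)
    for z in range(12,75,8):
        k=m&(abs(Z-z)<4); print(n,z,k.sum(),np.median(X[k]).round(1) if k.sum() else '')
    m=(X<-75)&(X>-97)&(abs(Y)<30)&(abs(Y)>18)&(Z>90); print('bar',m.sum(),np.median(X[m]),np.percentile(Z[m],[50,95]))
    k=(Z>105)&(Z<125)&(abs(X)<80)&(abs(Y)<95); print('lid',np.median(Z[k&(X<-30)]),np.median(Z[k&(X>20)]))
o=env.get_obs();print(cframe(o['tool_pos']),o['force'],o['time_s'])
E
```

```text
side 12 13 -87.0
side 20 18 -88.3
side 28 13 -86.2
side 36 16 -86.5
side 44 14 -86.7
side 52 12 -85.8
side 60 16 -86.3
side 68 16 -86.4
bar 830 -86.01293600846591 [452.60464955 550.60640162]
lid 113.5994147903705 114.15415801411555
top 12 5 -94.6
top 20 1 -86.4
top 28 0 
top 36 0 
top 44 0 
top 52 0 
top 60 0 
top 68 0 
bar 240 -86.7623393453871 [639.33030504 646.27349272]
lid 115.74140334746619 115.17149365156398
(np.float64(-62.53053503277345), np.float64(0.6802170285401289), np.float64(237.64178010858882)) [ 0.16511095  0.62706153 -0.04041743] 33.7
```

```bash
python3 -c "
from cell import env
print(env.sign_off())"
```

```text
the job is handed in; nothing more can be done
None
```

I packed the middle-length pod, shut and latched the case, and handed the job in at about 34 s; sign-off returned no verdict. The last camera measurements showed the lid flat and the lever straight down against the case. The loop bar measured at keeper height before I withdrew the gripper, but the re-check after withdrawing was unusable.

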